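# Bed the whetstones in the sharpening holder and clamp them

## Task

Get the knife-sharpening station ready: lay every whetstone that is out on the worktop flat and side by side in the whetstone holder, and push the stones home so that the end of each one is flush against the long end stop and the row sits tight against the side fence with no gaps. Then slide the clamp up to the row by its knob and press it firmly against the last stone, so that the row stays clamped when you let go. Leave the soap pump, the egg timer and the dish brush where they are.

Things in the scene. Friction and masses are not known exactly. Their poses are not given: they have to be found in the camera images.
- holder: whetstone holder, a fixed pale wooden bed, 212 (x) x 330 (y) mm, surface 10 mm above the worktop; near (-x) side open. Origin on the worktop (mm in its own frame): bed x -105..107, y -198..132. Stones lie with length along x, width along y; one fully home has its centre at x = 0, z = 21, and at y = 90 (first, at the fence), then 50, 10, -30
- end_stop (a point): middle of the end stop's inner face (holder x = 62.5, y = 0, z = 16): a wooden strip 12 mm high above the bed along the far +x side, y -162..130; the stones' far ends go flush against it. Behind it runs the clamp's guide rod between two blocks 18 mm above the bed (x 95, y -185 and 118). Axes as the holder's
- side_fence (a point): middle of the side fence's inner face (holder x = -2.5, y = 110, z = 18): a wooden strip 16 mm high above the bed at the +y end, x -67..62; the first stone's long side goes against it. Axes as the holder's
- clamp (a joint): clamp of the holder, a wooden bar across the bed (118 mm along x, 22 mm thick along y, top 22 mm above the bed) that slides along the holder's y. 0 = 30 mm between fence and clamp; grows in m as it opens towards -y, up to 0.240 (270 mm between them). Against a row of n stones it reads 0.040 n - 0.030. It stays where it is left (friction 2.5 N, damping 8 N s/m)
- clamp_face (a point): centre of the clamp's flat inner (+y) face, 21 mm above the worktop; axes as the holder's
- clamp_knob (a point): centre of the clamp's upright black round knob, 22 mm in diameter and 32 mm high, standing on the bar's top (from z = 31 to 63 mm above the worktop), 11 mm behind the clamp's inner face; axes as the holder's. Pinch it or push it sideways
- soap_pump: hand-soap pump bottle, 74 x 62 x 166 mm, bystander; origin at the centre of its underside
- egg_timer: small egg timer with a round dome, 56 mm in diameter and 56 mm high, bystander; origin at the centre of its underside
- dish_brush: dish brush with a black knob, 60 x 64 x 67 mm, bystander; origin at the centre of its underside
- stone_a: whetstone, a two-layer sharpening stone (grey and red-brown), 125 x 40 x 22 mm, 0.2 kg; all stones are alike and may go in any order, either way round, either face up. Long axis x, width y; origin at the centre of its underside. Three or four of the stones are present
- stone_a_mid (a point): centre of stone_a (half-way up, 11 mm above its underside), axes as the stone's
- stone_b: whetstone, a two-layer sharpening stone (grey and red-brown), 125 x 40 x 22 mm, 0.2 kg; all stones are alike and may go in any order, either way round, either face up. Long axis x, width y; origin at the centre of its underside. Three or four of the stones are present
- stone_b_mid (a point): centre of stone_b (half-way up, 11 mm above its underside), axes as the stone's
- stone_c: whetstone, a two-layer sharpening stone (grey and red-brown), 125 x 40 x 22 mm, 0.2 kg; all stones are alike and may go in any order, either way round, either face up. Long axis x, width y; origin at the centre of its underside. Three or four of the stones are present
- stone_c_mid (a point): centre of stone_c (half-way up, 11 mm above its underside), axes as the stone's
- stone_d: whetstone, a two-layer sharpening stone (grey and red-brown), 125 x 40 x 22 mm, 0.2 kg; all stones are alike and may go in any order, either way round, either face up. Long axis x, width y; origin at the centre of its underside. Three or four of the stones are present
- stone_d_mid (a point): centre of stone_d (half-way up, 11 mm above its underside), axes as the stone's

How it is judged:
On the way, in this order (a step that is already met when the one before it is completed fails the run):
1. every stone lies flat in the bed between fence and clamp, lengthwise, its end flush against the end stop (x of stone_a_mid in the frame of holder between -0.003 and 0.003 m and z of stone_a_mid in the frame of holder between 0.017 and 0.025 m and angle between the x axis of each of stone_a_mid, stone_b_mid, stone_c_mid, stone_d_mid and the x axis of holder, either way round below 0.04 rad and angle between the z axis of each of stone_a_mid, stone_b_mid, stone_c_mid, stone_d_mid and the z axis of holder, either way round below 0.06 rad and y of each of stone_a_mid, stone_b_mid, stone_c_mid, stone_d_mid in the frame of clamp_face above 0.017 m and x of stone_b_mid in the frame of holder between -0.003 and 0.003 m and z of stone_b_mid in the frame of holder between 0.017 and 0.025 m and x of stone_c_mid in the frame of holder between -0.003 and 0.003 m and z of stone_c_mid in the frame of holder between 0.017 and 0.025 m and x of stone_d_mid in the frame of holder between -0.003 and 0.003 m and z of stone_d_mid in the frame of holder between 0.017 and 0.025 m), for 0.2 s.
2. then the clamp is pressed firmly (more than 8 N) against a stone of the row ((contact force between clamp and stone_a above 8 N or contact force between clamp and stone_b above 8 N or contact force between clamp and stone_c above 8 N or contact force between clamp and stone_d above 8 N)), for 0.1 s.
At the end, for the whole second after the job is handed in: Every stone present lies flat and square (within 0.04 rad) in the bed, its end within 3 mm of the end stop; the stones form one gapless row from the side fence (each within 4.5 mm of its place in the row); the clamp face is within 2.5 mm of the last stone; all at rest (all of step 1 and (y of stone_a_mid in the frame of holder between 0.0855 and 0.0945 m or (y of stone_a_mid in the frame of holder between 0.0455 and 0.0545 m and (y of stone_b_mid in the frame of holder between 0.0855 and 0.0945 m or y of stone_c_mid in the frame of holder between 0.0855 and 0.0945 m or y of stone_d_mid in the frame of holder between 0.0855 and 0.0945 m)) or (y of stone_a_mid in the frame of holder between 0.0055 and 0.0145 m and (y of stone_b_mid in the frame of holder between 0.0455 and 0.0545 m or y of stone_c_mid in the frame of holder between 0.0455 and 0.0545 m or y of stone_d_mid in the frame of holder between 0.0455 and 0.0545 m)) or (y of stone_a_mid in the frame of holder between -0.0345 and -0.0255 m and (y of stone_b_mid in the frame of holder between 0.0055 and 0.0145 m or y of stone_c_mid in the frame of holder between 0.0055 and 0.0145 m or y of stone_d_mid in the frame of holder between 0.0055 and 0.0145 m))) and linear speed of each of stone_a, stone_b, stone_c, stone_d below 0.02 m/s and (y of stone_b_mid in the frame of holder between 0.0855 and 0.0945 m or (y of stone_b_mid in the frame of holder between 0.0455 and 0.0545 m and (y of stone_a_mid in the frame of holder between 0.0855 and 0.0945 m or y of stone_c_mid in the frame of holder between 0.0855 and 0.0945 m or y of stone_d_mid in the frame of holder between 0.0855 and 0.0945 m)) or (y of stone_b_mid in the frame of holder between 0.0055 and 0.0145 m and (y of stone_a_mid in the frame of holder between 0.0455 and 0.0545 m or y of stone_c_mid in the frame of holder between 0.0455 and 0.0545 m or y of stone_d_mid in the frame of holder between 0.0455 and 0.0545 m)) or (y of stone_b_mid in the frame of holder between -0.0345 and -0.0255 m and (y of stone_a_mid in the frame of holder between 0.0055 and 0.0145 m or y of stone_c_mid in the frame of holder between 0.0055 and 0.0145 m or y of stone_d_mid in the frame of holder between 0.0055 and 0.0145 m))) and (y of stone_c_mid in the frame of holder between 0.0855 and 0.0945 m or (y of stone_c_mid in the frame of holder between 0.0455 and 0.0545 m and (y of stone_a_mid in the frame of holder between 0.0855 and 0.0945 m or y of stone_b_mid in the frame of holder between 0.0855 and 0.0945 m or y of stone_d_mid in the frame of holder between 0.0855 and 0.0945 m)) or (y of stone_c_mid in the frame of holder between 0.0055 and 0.0145 m and (y of stone_a_mid in the frame of holder between 0.0455 and 0.0545 m or y of stone_b_mid in the frame of holder between 0.0455 and 0.0545 m or y of stone_d_mid in the frame of holder between 0.0455 and 0.0545 m)) or (y of stone_c_mid in the frame of holder between -0.0345 and -0.0255 m and (y of stone_a_mid in the frame of holder between 0.0055 and 0.0145 m or y of stone_b_mid in the frame of holder between 0.0055 and 0.0145 m or y of stone_d_mid in the frame of holder between 0.0055 and 0.0145 m))) and (y of stone_d_mid in the frame of holder between 0.0855 and 0.0945 m or (y of stone_d_mid in the frame of holder between 0.0455 and 0.0545 m and (y of stone_a_mid in the frame of holder between 0.0855 and 0.0945 m or y of stone_b_mid in the frame of holder between 0.0855 and 0.0945 m or y of stone_c_mid in the frame of holder between 0.0855 and 0.0945 m)) or (y of stone_d_mid in the frame of holder between 0.0055 and 0.0145 m and (y of stone_a_mid in the frame of holder between 0.0455 and 0.0545 m or y of stone_b_mid in the frame of holder between 0.0455 and 0.0545 m or y of stone_c_mid in the frame of holder between 0.0455 and 0.0545 m)) or (y of stone_d_mid in the frame of holder between -0.0345 and -0.0255 m and (y of stone_a_mid in the frame of holder between 0.0055 and 0.0145 m or y of stone_b_mid in the frame of holder between 0.0055 and 0.0145 m or y of stone_c_mid in the frame of holder between 0.0055 and 0.0145 m))) and y of any of stone_a_mid, stone_b_mid, stone_c_mid, stone_d_mid in the frame of clamp_face below 0.0225 m); the robot touches nothing.
It fails at once if a bystander (soap pump, egg timer, dish brush) is shifted more than 3 cm (distance of any of soap_pump, egg_timer, dish_brush from where it was at the start of the episode above 0.03 m).
Of stone_a, stone_b, stone_c, stone_d only 3 to 4 are there at a start; the rules pass over those that are not, and their reading is None.
At some moment in a run one of stone_a, stone_b, stone_c, stone_d may be knocked a few centimetres aside while the robot is not near it.
Once in a run the grip may slacken for a moment while it holds something.
It also fails if it takes over 210 s, if anything falls off the work surface, if the arm or the gripper's body presses on something with over 40 N, if the wrist force passes 120 N, or if a joint passes its speed limit or range.

## Robot

A 6-joint arm with a two-finger parallel gripper is mounted at the origin on a cart in front of the work surface, level with it; the furniture and walls round the work are solid. World frame = base frame: x ahead of the robot, y to its left, z up, the work surface at z = 0. Lengths are in m, angles in rad, forces in N, time in s.
With the tool pointing down it reaches from about 0.3 to 0.85 m from the base axis. Payload 5.4 kg.
Tool frame: the origin (TCP) lies midway between the tips of the shut fingers; the grasp point (between the pads) lies behind it (manip.pinch_z is the z of the grasp point in the tool frame, in m); z points along the fingers, x is the direction in which the jaws open and shut, and the axes are right-handed (so a half turn about z gives the same grasp; the last joint's range is limited). The gripper opens to 85 mm and grips with 20 to 120 N. Pads are 22 mm wide; open, the fingers measure 114 mm over their backs; the gripper's body (76 mm by 85 mm) begins 54 mm behind the grasp point. The pads swing forward as they close: fully open they stand 13 mm farther back than shut.
Start: joints at [-1.352, 0.158, 1.597, -0, 1.386, -0.21], TCP at [0.239, -0.523, 0.231] pointing down, gripper open.
Joint ranges: [-2.91, 2.91], [-0.94, 2.29], [0.18, 2.7], [-1.29, 4.43], [0.17, 2.64], [-3, 3]. Speed limits (rad/s): [2.57, 2.57, 3.14, 3.14, 3.14, 3.14].

## Interface

Orientations are given as a unit quaternion [w, x, y, z].
In Python, from cell import manip, camera, camera_params, hand_in gives the robot as it stands.
- The arm moves only by the tool drive_tool, never from a script. Its argument "deltas" is a list of rows, each an object of numbers: "dx", "dy", "dz": the shift along the world's x, y, z in cm; "ax", "ay", "az": the turn, a rotation vector about the world's x, y, z in degrees; "gripper": the closure, from -1 (fully open) to 1 (shut). A call has exactly 10 rows; each row shifts and turns the pose as measured when the row begins; what a row does not reach is not made up. A row lasts 1/8 s, in which the tool goes at most 62.5 mm and 10.7 degrees, less where a joint would pass 70% of its speed; a pose out of reach is approached as far as the arm can. A call with a gripper value outside its range is refused whole. The fingers move at their own pace and stop on an object; "grip_force" is the grip in N (left out, the last holds). Time passes only in rows, so rows that do not move let the fingers close, or fill a call up. It gives the time, the measured TCP pose, the force and the opening at its end, in the units of the state.
- manip.observe(): the state, without advancing time (a new reading comes with each control period).
- camera(name): name is "side" or "top" or "wrist"; returns the picture (420x560x3 uint8, red, green, blue); there is no depth.
- camera_params(name): a dict with "vertical_fov" (degrees; the focal length in pixels is half the picture's height over the tangent of half this angle, whatever the lens; pixels are square), "cx", "cy" (the principal point, pixels), "k1" (the pictures are not rectified: a ray, as slopes to the right and down, at radius r is drawn at 1 + k1 r^2 times it, then the intrinsics apply), "R" (3x3) and "t" (3): a world point X has camera coordinates R X + t. Camera axes: x right, y down, z forward; pixel columns grow to the right and rows downward; lengths in m; the calibration is good to about 2 mm. A picture is of the moment at which its call begins: read the wrist's pose just before it. camera_params takes no time and is no camera call; for the wrist camera it gives the pose at the moment of the call.
- hand_in(): hands the job in, once; it reports no verdict.
The state is a dict: "time": time; "q": joint angles; "joint_vel": joint speeds; "tau": joint torques, N m; "tcp_pos": TCP position; "tool_rot": TCP orientation; "ft_force": force on the tool from outside, world axes, zero at the start; "torque": the same for the moment, N m; "opening": finger opening in m.
Only numpy, scipy, OpenCV 4.12 (cv2) and the standard library are available. Lean on these libraries where they do the work, as an engineer would, in place of code of your own. Each camera call takes 0.05 s, during which the arm holds its last target. There are 200 camera calls.

## Working session

There is one attempt and no reset: what is moved stays moved. The work goes in short steps, Python scripts to look and compute and a tool call to move; the robot and the scene stay as the last step left them, time stands still between calls to the robot, and variables do not carry over. Pictures are saved under pics/ and viewed, about 12 in all and at most 16, crops included, and the job is handed in when it is done.

Besides the shell and the picture viewer there is one more tool, called after "Call:" as name(argument=value, ...) on one line, values as JSON. drive_tool: Moves the arm, as the interface text tells. Its arguments: {"type":"object","properties":{"deltas":{"type":"array"},"grip_force":{"type":"number"}},"required":["deltas"]}

```bash
mkdir -p pics
cat > h.py <<'E'
import numpy as np, cv2
from cell import manip, camera, camera_params, hand_in
def snap(n,f):
    im=camera(n); cv2.imwrite('pics/'+f,cv2.cvtColor(im,cv2.COLOR_RGB2BGR)); return im
def K(p): 
    f=210/np.tan(np.radians(p['vertical_fov'])/2); return np.array([[f,0,p['cx']],[0,f,p['cy']],[0,0,1]])
def p2w(n,uv,z,p=None):
    p=p or camera_params(n)
    u=cv2.undistortPoints(np.array(uv,float).reshape(-1,1,2),K(p),np.array([p['k1'],0,0,0.])) .reshape(-1,2)
    R=np.array(p['R']);t=np.array(p['t']);c=-R.T@t
    d=np.c_[u,np.ones(len(u))]@R
    z=np.broadcast_to(z,len(u))
    return c+d*((z-c[2])/d[:,2])[:,None]
def w2p(n,X,p=None):
    p=p or camera_params(n)
    R=np.array(p['R']);t=np.array(p['t'])
    c=np.atleast_2d(X)@R.T+t; s=c[:,:2]/c[:,2:]; r=(s**2).sum(1)[:,None]; s=s*(1+p['k1']*r)
    k=K(p); return s*k[0,0]+k[:2,2]
E
python3 - <<'E'
from h import *
print(manip.pinch_z, manip.observe())
for n in('top','side','wrist'):
    snap(n,n+'0.png'); p=camera_params(n); print(n,p['k1'],p['vertical_fov'],-np.array(p['R']).T@p['t'],np.array(p['R'])[2])
E
```

```text
-0.0187 {'time': 0.0, 'q': array([-1.35210647e+00,  1.59082008e-01,  1.59824429e+00,  4.27303479e-05,
        1.38617022e+00, -2.10082639e-01]), 'joint_vel': array([ 1.24276710e-03,  9.58625654e-04,  2.00003592e-03, -6.71107237e-04,
       -2.11597411e-03,  7.16551743e-05]), 'tau': array([ 2.40187845e-03, -3.95991790e+01, -3.31435525e+01,  1.82264130e-04,
        8.33611790e-03,  1.74089585e-06]), 'tcp_pos': array([ 0.23892874, -0.52235438,  0.23029233]), 'tool_rot': array([-6.85128003e-04,  8.41351970e-01, -5.40486777e-01, -6.61225822e-04]), 'ft_force': array([ 0.92444427, -0.44283419,  0.36686048]), 'torque': array([ 0.00866587, -0.0264101 ,  0.01355108]), 'opening': 0.08562175817145216}
top -0.0017871803294123847 56.001598216831276 [ 0.48695556 -0.00557636  1.11411607] [ 0.09440016 -0.00402641 -0.99552619]
side -0.10922790087377618 51.45465030958007 [-0.5950136   0.39452847  1.01665898] [ 0.75710775 -0.24173908 -0.6069185 ]
wrist -0.08685269797344176 63.52854362073151 [ 0.30281863 -0.49417806  0.37366895] [-0.25092671 -0.11288933 -0.96140095]
```

View pics/top0.png

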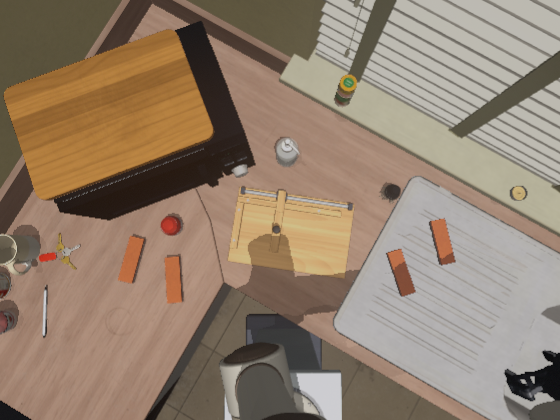

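View pics/side0.png

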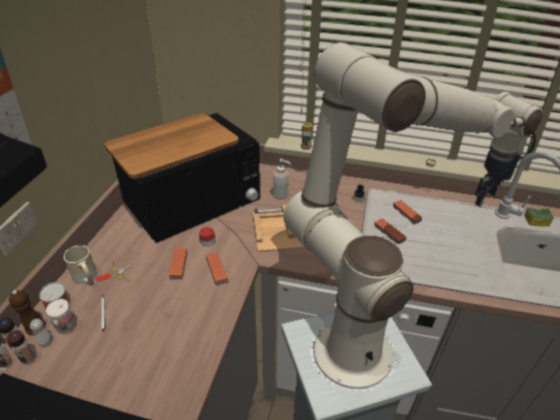

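Run:
```python
from h import *
im=cv2.imread('pics/top0.png')
a=cv2.resize(im[178:283,222:362],None,fx=5,fy=5,interpolation=cv2.INTER_CUBIC)
for i in range(0,140,20): cv2.putText(a,str(222+i),(i*5,8),0,.35,(0,0,0)); cv2.line(a,(i*5,0),(i*5,525),(90,90,90),1)
for i in range(2,105,20): cv2.putText(a,str(178+i),(0,i*5),0,.35,(0,0,0)); cv2.line(a,(0,i*5),(700,i*5),(90,90,90),1)
cv2.imwrite('pics/hold.png',a)
l=im[228:312,110:190];r=im[210:304,380:460]
L=cv2.resize(l,None,fx=5,fy=5,interpolation=cv2.INTER_CUBIC);R=cv2.resize(r[:84],None,fx=5,fy=5,interpolation=cv2.INTER_CUBIC)
m=np.hstack([L,R])
for i in range(0,80,10):
    for o,b in((0,110),(400,380)): cv2.putText(m,str(b+i),(o+i*5,8),0,.3,(0,255,255)); cv2.line(m,(o+i*5,0),(o+i*5,420),(120,120,120),1)
for i in range(2,84,10):
    cv2.putText(m,str(228+i),(0,i*5),0,.3,(0,255,255));cv2.putText(m,str(210+i-2+2),(402,i*5),0,.3,(0,255,255)); cv2.line(m,(0,i*5),(800,i*5),(120,120,120),1)
cv2.imwrite('pics/st.png',m)
```

```text
(no output)
```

View pics/hold.png

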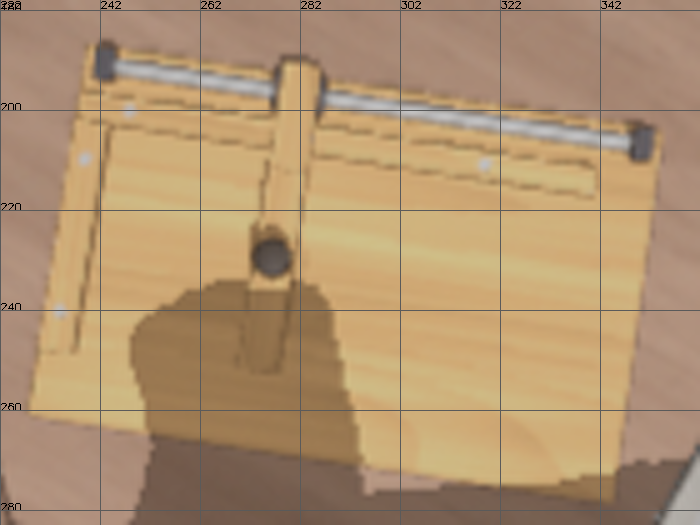

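View pics/st.png

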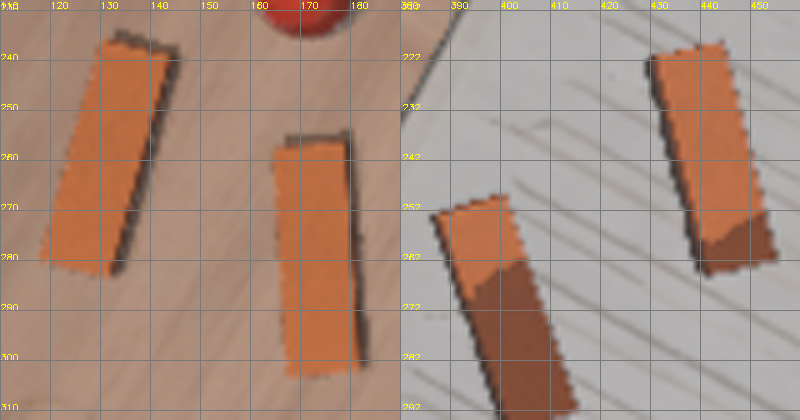

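Run:
```python
from h import *
def cv(pts,u0,v0,x0=0): return [(u0+(x-x0)/5-.4,v0+y/5-.4) for x,y in pts]
w=p2w('top',cv([(93,44),(658,128),(612,502),(30,412)],222,178),.010)
h=np.array([(107,132),(107,-198),(-105,-198),(-105,132)])/1e3
a=h-h.mean(0);b=w[:,:2]-w[:,:2].mean(0)
th=np.arctan2((a[:,0]*b[:,1]-a[:,1]*b[:,0]).sum(),(a*b).sum())
R=np.array([[np.cos(th),-np.sin(th)],[np.sin(th),np.cos(th)]])
o=w[:,:2].mean(0)-R@h.mean(0)
print('holder',o,np.degrees(th),((w[:,:2]-o)@R-h)*1e3)
# rod blocks top z=28, fence inner edge z=26, knob z=63
q=p2w('top',cv([(105,62),(641,142),(110,123),(77,352),(75,0)],222,178),[.028,.028,.026,.026,.026])
print('blocks,fence',((q[:,:2]-o)@R)*1e3)
q=p2w('top',cv([(271,257),(265,205),(313,160)],222,178),[.063,.032,.032]); print('knob',q,((q[:,:2]-o)@R)*1e3)
S={'1':cv([(100,40),(172,55),(112,275),(40,262)],110,228),'2':cv([(273,147),(347,140),(363,370),(287,376)],110,228),
'3':cv([(435,215),(508,195)],380,210,400),'4':cv([(652,58),(725,42),(777,260),(705,275)],380,210,400)}
for k,v in S.items():
    w=p2w('top',v,.022)[:,:2]; 
    print(k,w.mean(0),[round(np.linalg.norm(w[i]-w[i-1])*1e3) for i in range(len(w))],end=' ')
    if len(w)==4: d=w[0]+w[1]-w[2]-w[3]
    else: d=np.array([1,0])*0+np.array([-(w[1]-w[0])[1],(w[1]-w[0])[0]])
    d/=np.linalg.norm(d); print('dir',np.degrees(np.arctan2(d[1],d[0])))
    if len(w)==2: print(w.mean(0)-d*.0625)
p=p2w('top',[(287,150),(392,192),(171,227)],[.1,.05,.05]);print(p)
m=np.array(R);
```

```text
holder [0.53855795 0.00636983] -8.830928975535558 [[-1.3958166  -3.74722536]
 [-1.0472133   4.17527722]
 [ 0.77222241  1.68667838]
 [ 1.6708075  -2.11473024]]
blocks,fence [[  94.10798521  117.64485632]
 [  94.28656681 -182.71098664]
 [  61.06783119  109.72726856]
 [ -66.46665254  107.54760769]
 [ 126.34585689  139.98995139]]
knob [[ 0.53918878  0.01558703  0.063     ]
 [ 0.56932055  0.01943868  0.032     ]
 [ 0.59405144 -0.00704311  0.032     ]] [[-0.7916675   9.2047787 ]
 [28.39160467 17.63658291]
 [56.89479481 -4.73461332]]
1 [0.46045517 0.41425634] [124, 41, 123, 40] dir -13.56884169343471
2 [0.40555427 0.29720477] [124, 41, 125, 41] dir 5.028122377433712
3 [ 0.48024514 -0.30876615] [42, 42] dir 14.856518352494005
[ 0.41983446 -0.32479111]
4 [ 0.50532863 -0.44405498] [122, 42, 123, 41] dir 11.315111396845579
[[ 0.74407989 -0.01497278  0.1       ]
 [ 0.63914765 -0.30066706  0.05      ]
 [ 0.54648351  0.29813159  0.05      ]]
```

Call:
drive_tool(deltas=[{"dx": 3,"dy": 5.4,"dz": 0,"az": -3.4,"gripper": -1},{"dx": 3,"dy": 5.4,"dz": 0,"az": -3.4},{"dx": 3,"dy": 5.4,"dz": 0,"az": -3.4},{"dx": 3,"dy": 5.4,"dz": -1,"az": -3.4},{"dx": 3,"dy": 5.4,"dz": -1,"az": -3.4},{"dx": 3,"dy": 5.4,"dz": -1,"az": -3.4},{"dx": 3,"dy": 5.4,"dz": -1,"az": -3.4},{"dx": 3,"dy": 5.4,"dz": -1,"az": -3.4},{"dx": 3,"dy": 5.4,"dz": -1,"az": -3.4},{"dx": 3,"dy": 5.4,"dz": -1,"az": -3.4}])

```text
validation failed for argument at $.de...
```

Call:
drive_tool(deltas=[{"dx": 3,"dy": 5.4,"dz": 0,"ax": 0,"ay": 0,"az": -3.4,"gripper": -1},{"dx": 3,"dy": 5.4,"dz": 0,"ax": 0,"ay": 0,"az": -3.4,"gripper": -1},{"dx": 3,"dy": 5.4,"dz": 0,"ax": 0,"ay": 0,"az": -3.4,"gripper": -1},{"dx": 3,"dy": 5.4,"dz": -1,"ax": 0,"ay": 0,"az": -3.4,"gripper": -1},{"dx": 3,"dy": 5.4,"dz": -1,"ax": 0,"ay": 0,"az": -3.4,"gripper": -1},{"dx": 3,"dy": 5.4,"dz": -1,"ax": 0,"ay": 0,"az": -3.4,"gripper": -1},{"dx": 3,"dy": 5.4,"dz": -1,"ax": 0,"ay": 0,"az": -3.4,"gripper": -1},{"dx": 3,"dy": 5.4,"dz": -1,"ax": 0,"ay": 0,"az": -3.4,"gripper": -1},{"dx": 3,"dy": 5.4,"dz": -1,"ax": 0,"ay": 0,"az": -3.4,"gripper": -1},{"dx": 3,"dy": 5.4,"dz": -1,"ax": 0,"ay": 0,"az": -3.4,"gripper": -1}], grip_force=40)

```text
time: 1.4
tcp_pos: [0.5362, 0.0197, 0.1598]
tool_rot: [0.001, -0.636, 0.772, -0.002]
ft_force: [1.8, -0.8, 0.3]
opening: 0.0856
```

Run:
```python
from h import *
p=camera_params('wrist'); im=snap('wrist','w1.png')
import json; json.dump({k:np.array(v).tolist() for k,v in p.items()},open('w1.json','w'))
b=cv2.cvtColor(im,cv2.COLOR_RGB2BGR)
th=np.radians(-8.83);R=np.array([[np.cos(th),-np.sin(th)],[np.sin(th),np.cos(th)]])
for h in [(62,110,.026),(-67,110,.026),(62,-162,.022),(62,130,.022),(-1,9,.063),(-105,132,.01)]:
    X=np.r_[R@np.array(h[:2])/1e3+[.5386,.0064],h[2]]; u=w2p('wrist',X,p)[0]; print(h,u)
    if np.all(abs(u)<900): cv2.circle(b,tuple(int(round(v)) for v in u),3,(255,0,255),1)
cv2.imwrite('pics/w1.png',cv2.resize(b,(784,588)))
```

```text
(62, 110, 0.026) [157.84842314 127.65417794]
(-67, 110, 0.026) [176.91717709 273.94634715]
(62, -162, 0.022) [488.6986568  116.82256081]
(62, 130, 0.022) [135.97426436 128.88687176]
(-1, 9, 0.063) [286.39267472 210.47532961]
(-105, 132, 0.01) [164.96397486 302.18243137]
```

View pics/w1.png

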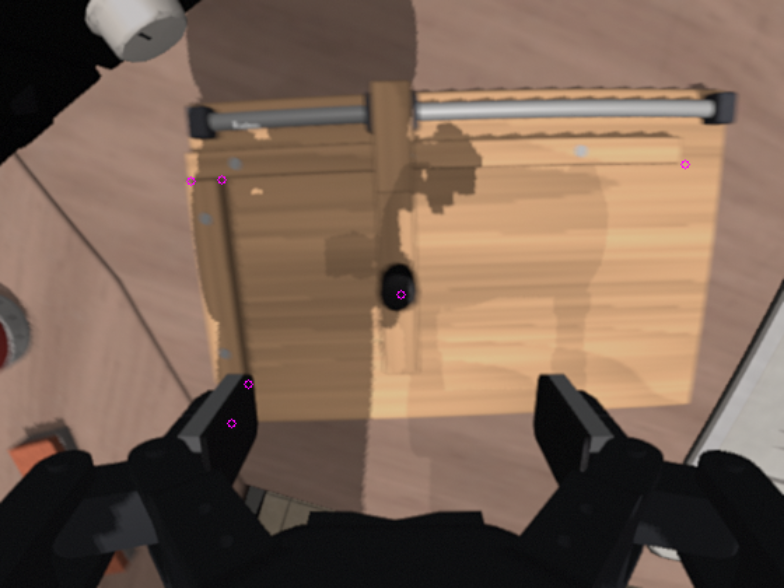

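Run:
```python
from h import *
import json; p=json.load(open('w1.json'))
print(-np.array(p['R']).T@p['t'], manip.observe()['tcp_pos'])
im=cv2.imread('pics/w1.png')[230:350,330:470]; cv2.imwrite('pics/k.png',cv2.resize(im,None,fx=4,fy=4))
print(p2w('wrist',np.array([(398,285),(398,272),(398,305)])/1.4,[.063,.063,.034],p))
```

```text
[0.60458051 0.00595384 0.30316097] [0.53737441 0.02611699 0.15820025]
[[0.54442464 0.01597572 0.063     ]
 [0.55124254 0.014661   0.063     ]
 [0.52517767 0.01949614 0.034     ]]
```

View pics/k.png

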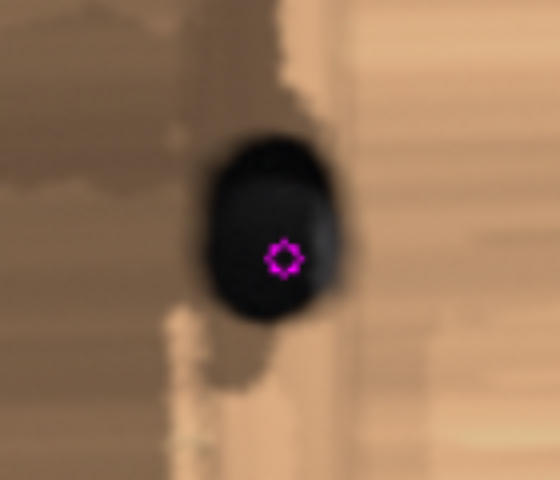

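Call:
drive_tool(deltas=[{"dx": 0.3,"dy": -0.9,"dz": 0,"ax": 0,"ay": 0,"az": 2,"gripper": -1},{"dx": 0,"dy": 0,"dz": -2,"ax": 0,"ay": 0,"az": 0,"gripper": -1},{"dx": 0,"dy": 0,"dz": -2,"ax": 0,"ay": 0,"az": 0,"gripper": -1},{"dx": 0,"dy": 0,"dz": -2,"ax": 0,"ay": 0,"az": 0,"gripper": -1},{"dx": 0,"dy": 0,"dz": -2,"ax": 0,"ay": 0,"az": 0,"gripper": -1},{"dx": 0,"dy": 0,"dz": -2,"ax": 0,"ay": 0,"az": 0,"gripper": -1},{"dx": 0,"dy": 0,"dz": -1,"ax": 0,"ay": 0,"az": 0,"gripper": -1},{"dx": 0,"dy": 0,"dz": 0,"ax": 0,"ay": 0,"az": 0,"gripper": -1},{"dx": 0,"dy": 0,"dz": 0,"ax": 0,"ay": 0,"az": 0,"gripper": -1},{"dx": 0,"dy": 0,"dz": 0,"ax": 0,"ay": 0,"az": 0,"gripper": -1}])

```text
time: 2.7
tcp_pos: [0.5402, 0.0201, 0.0441]
tool_rot: [0.002, -0.653, 0.757, 0.001]
ft_force: [0.2, 0.3, 0.3]
opening: 0.0854
```

Call:
drive_tool(deltas=[{"dx": 0,"dy": -0.2,"dz": -0.7,"ax": 0,"ay": 0,"az": 0,"gripper": -1},{"dx": 0,"dy": 0,"dz": 0,"ax": 0,"ay": 0,"az": 0,"gripper": 0},{"dx": 0,"dy": 0,"dz": 0,"ax": 0,"ay": 0,"az": 0,"gripper": 1},{"dx": 0,"dy": 0,"dz": 0,"ax": 0,"ay": 0,"az": 0,"gripper": 1},{"dx": 0,"dy": 0,"dz": 0,"ax": 0,"ay": 0,"az": 0,"gripper": 1},{"dx": 0,"dy": 0,"dz": 0,"ax": 0,"ay": 0,"az": 0,"gripper": 1},{"dx": 0,"dy": 0,"dz": 0,"ax": 0,"ay": 0,"az": 0,"gripper": 1},{"dx": 0,"dy": 0,"dz": 0,"ax": 0,"ay": 0,"az": 0,"gripper": 1},{"dx": 0,"dy": 0,"dz": 0,"ax": 0,"ay": 0,"az": 0,"gripper": 1},{"dx": 0,"dy": 0,"dz": 0,"ax": 0,"ay": 0,"az": 0,"gripper": 1}], grip_force=30)

```text
time: 3.95
tcp_pos: [0.5411, 0.0176, 0.0379]
tool_rot: [0.003, -0.653, 0.757, 0.0]
ft_force: [-0.8, -0.8, 0.4]
opening: 0.0212
```

Call:
drive_tool(deltas=[{"dx": -0.3,"dy": -1.9,"dz": 0,"ax": 0,"ay": 0,"az": 0,"gripper": 1},{"dx": -0.3,"dy": -1.9,"dz": 0,"ax": 0,"ay": 0,"az": 0,"gripper": 1},{"dx": -0.3,"dy": -1.9,"dz": 0,"ax": 0,"ay": 0,"az": 0,"gripper": 1},{"dx": -0.3,"dy": -1.9,"dz": 0,"ax": 0,"ay": 0,"az": 0,"gripper": 1},{"dx": -0.3,"dy": -1.9,"dz": 0,"ax": 0,"ay": 0,"az": 0,"gripper": 1},{"dx": -0.3,"dy": -1.9,"dz": 0,"ax": 0,"ay": 0,"az": 0,"gripper": 1},{"dx": -0.3,"dy": -1.9,"dz": 0,"ax": 0,"ay": 0,"az": 0,"gripper": 1},{"dx": -0.3,"dy": -1.9,"dz": 0,"ax": 0,"ay": 0,"az": 0,"gripper": 1},{"dx": -0.3,"dy": -1.9,"dz": 0,"ax": 0,"ay": 0,"az": 0,"gripper": 1},{"dx": 0,"dy": 0,"dz": 0,"ax": 0,"ay": 0,"az": 0,"gripper": 1}])

```text
time: 5.2
tcp_pos: [0.5139, -0.1581, 0.0379]
tool_rot: [0.007, -0.652, 0.758, 0.001]
ft_force: [-0.4, -2.0, -1.6]
opening: 0.0208
```

Call:
drive_tool(deltas=[{"dx": 0,"dy": 0,"dz": 0,"ax": 0,"ay": 0,"az": 0,"gripper": -1},{"dx": 0,"dy": 0,"dz": 0,"ax": 0,"ay": 0,"az": 0,"gripper": -1},{"dx": 0,"dy": 0,"dz": 0,"ax": 0,"ay": 0,"az": 0,"gripper": -1},{"dx": 0,"dy": 0,"dz": 4,"ax": 0,"ay": 0,"az": 0,"gripper": -1},{"dx": 0,"dy": 0,"dz": 4,"ax": 0,"ay": 0,"az": 0,"gripper": -1},{"dx": -1.5,"dy": -3,"dz": 2,"ax": 0,"ay": 0,"az": 4,"gripper": -1},{"dx": -2.0,"dy": -4.2,"dz": 0,"ax": 0,"ay": 0,"az": 6,"gripper": -1},{"dx": -2.2,"dy": -4.2,"dz": 0,"ax": 0,"ay": 0,"az": 6,"gripper": -1},{"dx": -2.2,"dy": -4.2,"dz": 0,"ax": 0,"ay": 0,"az": 6,"gripper": -1},{"dx": -1,"dy": -1,"dz": 0,"ax": 0,"ay": 0,"az": 2,"gripper": -1}])

```text
time: 6.45
tcp_pos: [0.4224, -0.3244, 0.1418]
tool_rot: [-0.005, 0.802, -0.597, -0.002]
ft_force: [-0.1, 0.3, -1.2]
opening: 0.0858
```

```bash
cat >> h.py <<'E'
O=np.array([.5385,.0064]);TH=np.radians(-8.83);RH=np.array([[np.cos(TH),-np.sin(TH)],[np.sin(TH),np.cos(TH)]])
def yaw():
    s=manip.observe();q=s['tool_rot'];r=cv2.Rodrigues
    from scipy.spatial.transform import Rotation as Q
    M=Q.from_quat([q[1],q[2],q[3],q[0]]).as_matrix(); return np.degrees(np.arctan2(M[1,0],M[0,0])),M[:,2]
def stones(n,f=None,z=.022):
    """top faces of red stones -> centre, dims, dir (deg)"""
    p=camera_params(n) ; im=camera(n)
    if f: cv2.imwrite('pics/'+f,cv2.cvtColor(im,cv2.COLOR_RGB2BGR))
    hsv=cv2.cvtColor(im,cv2.COLOR_RGB2HSV)
    m=cv2.inRange(hsv,(3,110,60),(13,215,255))
    m=cv2.morphologyEx(m,cv2.MORPH_OPEN,np.ones((3,3)))
    out=[]
    for c in cv2.findContours(m,cv2.RETR_EXTERNAL,cv2.CHAIN_APPROX_NONE)[0]:
        if cv2.contourArea(c)<150: continue
        w=p2w(n,c[:,0,:],z,p)[:,:2]
        (cx,cy),(a,b),ang=cv2.minAreaRect((w*1e4).astype(np.float32))
        if a<b: a,b,ang=b,a,ang+90
        ang=(ang+90)%180-90
        out.append((cx/1e4,cy/1e4,a/10,b/10,ang))
    return out
E
python3 - <<'E'
from h import *
print(yaw(),manip.observe()['tcp_pos'])
for n in('top','wrist'):
    for s in stones(n,n+'2.png'): print(n,np.round(s,4))
E
```

```text
(np.float64(-73.28503842297388), array([ 0.00233083,  0.01050909, -0.99994206])) [ 0.42240967 -0.32435903  0.14177689]
top [  0.4055   0.298  126.4294  41.1609   4.7578]
top [ 0.4443 -0.3177 76.8786 38.5772 16.8488]
top [  0.4609   0.4145 126.503   42.6064 -14.0147]
top [  0.5111  -0.4419 111.4526  39.8974  11.6989]
top [ 0.5536  0.3077 52.9789 49.8493 89.7505]
wrist [  0.4214  -0.3274 123.2629  39.0983  17.1519]
wrist [  0.5057  -0.4444 123.6117  40.1581  11.6919]
```

Call:
drive_tool(deltas=[{"dx": -0.1,"dy": -0.3,"dz": -2,"ax": 0,"ay": 0,"az": 0.4,"gripper": -1},{"dx": 0,"dy": 0,"dz": -3,"ax": 0,"ay": 0,"az": 0,"gripper": -1},{"dx": 0,"dy": 0,"dz": -3,"ax": 0,"ay": 0,"az": 0,"gripper": -1},{"dx": 0,"dy": 0,"dz": -3,"ax": 0,"ay": 0,"az": 0,"gripper": -1},{"dx": 0,"dy": 0,"dz": -1.5,"ax": 0,"ay": 0,"az": 0,"gripper": -1},{"dx": 0,"dy": 0,"dz": -0.5,"ax": 0,"ay": 0,"az": 0,"gripper": -1},{"dx": 0,"dy": 0,"dz": 0,"ax": 0,"ay": 0,"az": 0,"gripper": -1},{"dx": 0,"dy": 0,"dz": 0,"ax": 0,"ay": 0,"az": 0,"gripper": -1},{"dx": 0,"dy": 0,"dz": 0,"ax": 0,"ay": 0,"az": 0,"gripper": -1},{"dx": 0,"dy": 0,"dz": 0,"ax": 0,"ay": 0,"az": 0,"gripper": -1}])

```text
time: 7.8
tcp_pos: [0.4279, -0.3232, 0.0125]
tool_rot: [-0.005, 0.804, -0.594, 0.002]
ft_force: [0.9, 1.2, 0.8]
opening: 0.0857
```

Call:
drive_tool(deltas=[{"dx": -0.6,"dy": -0.4,"dz": -0.7,"ax": 0,"ay": 0,"az": 0,"gripper": -1},{"dx": 0,"dy": 0,"dz": -0.2,"ax": 0,"ay": 0,"az": 0,"gripper": -1},{"dx": 0,"dy": 0,"dz": 0,"ax": 0,"ay": 0,"az": 0,"gripper": 1},{"dx": 0,"dy": 0,"dz": 0,"ax": 0,"ay": 0,"az": 0,"gripper": 1},{"dx": 0,"dy": 0,"dz": 0,"ax": 0,"ay": 0,"az": 0,"gripper": 1},{"dx": 0,"dy": 0,"dz": 0,"ax": 0,"ay": 0,"az": 0,"gripper": 1},{"dx": 0,"dy": 0,"dz": 0,"ax": 0,"ay": 0,"az": 0,"gripper": 1},{"dx": 0,"dy": 0,"dz": 0,"ax": 0,"ay": 0,"az": 0,"gripper": 1},{"dx": 0,"dy": 0,"dz": 2,"ax": 0,"ay": 0,"az": 0,"gripper": 1},{"dx": 0,"dy": 0,"dz": 2,"ax": 0,"ay": 0,"az": 0,"gripper": 1}], grip_force=50)

```text
time: 9.05
tcp_pos: [0.4198, -0.3257, 0.0416]
tool_rot: [-0.006, 0.804, -0.594, -0.001]
ft_force: [-0.3, -0.5, -0.7]
opening: 0.0386
```

Call:
drive_tool(deltas=[{"dx": 0,"dy": 0,"dz": 3,"ax": 0,"ay": 0,"az": 0,"gripper": 1},{"dx": 0.8,"dy": 2.5,"dz": 3,"ax": 0,"ay": 0,"az": -2,"gripper": 1},{"dx": 1.5,"dy": 5,"dz": 1,"ax": 0,"ay": 0,"az": -3.5,"gripper": 1},{"dx": 1.5,"dy": 5,"dz": 0,"ax": 0,"ay": 0,"az": -3.5,"gripper": 1},{"dx": 1.5,"dy": 5,"dz": 0,"ax": 0,"ay": 0,"az": -3.5,"gripper": 1},{"dx": 1.5,"dy": 5,"dz": 0,"ax": 0,"ay": 0,"az": -3.5,"gripper": 1},{"dx": 1.5,"dy": 5,"dz": 0,"ax": 0,"ay": 0,"az": -3.5,"gripper": 1},{"dx": 1.5,"dy": 5,"dz": 0,"ax": 0,"ay": 0,"az": -3.5,"gripper": 1},{"dx": 1.5,"dy": 5,"dz": 0,"ax": 0,"ay": 0,"az": -2,"gripper": 1},{"dx": 0.5,"dy": 2,"dz": 0,"ax": 0,"ay": 0,"az": 0,"gripper": 1}])

```text
time: 10.3
tcp_pos: [0.5381, 0.0811, 0.1135]
tool_rot: [0.006, -0.649, 0.761, -0.001]
ft_force: [0.3, -0.1, -2.2]
opening: 0.039
```

Run:
```python
from h import *
print(yaw()[0],manip.observe()['tcp_pos'],manip.observe()['opening'])
for h in [(-10,69),(-10,9),(-10,-51),(-10,-110)]: print(h,O+RH@np.array(h)/1e3)
```

```text
-99.02129538160604 [0.53814472 0.08111567 0.11351164] 0.038988728052267406
(-10, 69) [0.53921024 0.07611725]
(-10, 9) [0.53000005 0.01682837]
(-10, -51) [ 0.52078985 -0.04246052]
(-10, -110) [ 0.51173316 -0.10076126]
```

Call:
drive_tool(deltas=[{"dx": 0,"dy": 0,"dz": 0,"ax": 0,"ay": 0,"az": 0,"gripper": 1},{"dx": 0,"dy": -0.7,"dz": 0,"ax": 0,"ay": 0,"az": 0,"gripper": 1},{"dx": 0,"dy": 0,"dz": -1.5,"ax": 0,"ay": 0,"az": 0,"gripper": 1},{"dx": 0,"dy": 0,"dz": -2,"ax": 0,"ay": 0,"az": 0,"gripper": 1},{"dx": 0,"dy": 0,"dz": -2,"ax": 0,"ay": 0,"az": 0,"gripper": 1},{"dx": 0,"dy": 0,"dz": -2,"ax": 0,"ay": 0,"az": 0,"gripper": 1},{"dx": 0,"dy": 0,"dz": -1,"ax": 0,"ay": 0,"az": 0,"gripper": 1},{"dx": 0,"dy": 0,"dz": 0,"ax": 0,"ay": 0,"az": 0,"gripper": 1},{"dx": 0,"dy": 0,"dz": 0,"ax": 0,"ay": 0,"az": 0,"gripper": 1},{"dx": 0,"dy": 0,"dz": 0,"ax": 0,"ay": 0,"az": 0,"gripper": 1}])

```text
time: 11.55
tcp_pos: [0.5354, 0.0682, 0.0218]
tool_rot: [0.004, -0.647, 0.763, -0.0]
ft_force: [0.7, -0.1, -1.4]
opening: 0.0385
```

Call:
drive_tool(deltas=[{"dx": 0.1,"dy": 0.7,"dz": 0,"ax": 0,"ay": 0,"az": 0.6,"gripper": 1},{"dx": 0,"dy": 0,"dz": -0.6,"ax": 0,"ay": 0,"az": 0,"gripper": 1},{"dx": 0,"dy": 0,"dz": 0,"ax": 0,"ay": 0,"az": 0,"gripper": 1},{"dx": 0,"dy": 0,"dz": -0.2,"ax": 0,"ay": 0,"az": 0,"gripper": 1},{"dx": 0,"dy": 0,"dz": 0,"ax": 0,"ay": 0,"az": 0,"gripper": 1},{"dx": 0.3,"dy": -0.05,"dz": 0,"ax": 0,"ay": 0,"az": 0,"gripper": 1},{"dx": 0.3,"dy": -0.05,"dz": 0,"ax": 0,"ay": 0,"az": 0,"gripper": 1},{"dx": 0.3,"dy": -0.05,"dz": 0,"ax": 0,"ay": 0,"az": 0,"gripper": 1},{"dx": 0.3,"dy": -0.05,"dz": 0,"ax": 0,"ay": 0,"az": 0,"gripper": 1},{"dx": 0,"dy": 0,"dz": 0,"ax": 0,"ay": 0,"az": 0,"gripper": 1}])

```text
time: 12.8
tcp_pos: [0.548, 0.0741, 0.0137]
tool_rot: [0.003, -0.651, 0.759, 0.001]
ft_force: [0.0, -0.7, -1.8]
opening: 0.0391
```

Call:
drive_tool(deltas=[{"dx": 0,"dy": 0,"dz": -0.2,"ax": 0,"ay": 0,"az": 0,"gripper": 1},{"dx": 0,"dy": 0,"dz": -0.1,"ax": 0,"ay": 0,"az": 0,"gripper": 1},{"dx": 0.2,"dy": -0.03,"dz": 0,"ax": 0,"ay": 0,"az": 0,"gripper": 1},{"dx": 0.2,"dy": -0.03,"dz": 0,"ax": 0,"ay": 0,"az": 0,"gripper": 1},{"dx": 0.2,"dy": -0.03,"dz": 0,"ax": 0,"ay": 0,"az": 0,"gripper": 1},{"dx": 0.2,"dy": -0.03,"dz": 0,"ax": 0,"ay": 0,"az": 0,"gripper": 1},{"dx": 0.2,"dy": -0.03,"dz": 0,"ax": 0,"ay": 0,"az": 0,"gripper": 1},{"dx": 0.2,"dy": -0.03,"dz": 0,"ax": 0,"ay": 0,"az": 0,"gripper": 1},{"dx": 0.2,"dy": -0.03,"dz": 0,"ax": 0,"ay": 0,"az": 0,"gripper": 1},{"dx": 0.2,"dy": -0.03,"dz": 0,"ax": 0,"ay": 0,"az": 0,"gripper": 1}])

```text
time: 14.05
tcp_pos: [0.5478, 0.0742, 0.0142]
tool_rot: [-0.013, -0.652, 0.758, 0.016]
ft_force: [-11.5, 0.9, 9.8]
opening: 0.039
```

Call:
drive_tool(deltas=[{"dx": 0,"dy": 0,"dz": 0,"ax": 0,"ay": 0,"az": 0,"gripper": -0.15},{"dx": 0,"dy": 0,"dz": 0,"ax": 0,"ay": 0,"az": 0,"gripper": -0.15},{"dx": 0,"dy": 0,"dz": 0,"ax": 0,"ay": 0,"az": 0,"gripper": -0.15},{"dx": 0,"dy": 0,"dz": 0,"ax": 0,"ay": 0,"az": 0,"gripper": -0.15},{"dx": 0,"dy": 0,"dz": 2,"ax": 0,"ay": 0,"az": 0,"gripper": -0.15},{"dx": 0,"dy": 0,"dz": 3,"ax": 0,"ay": 0,"az": 0,"gripper": -0.15},{"dx": 0,"dy": 0,"dz": 4,"ax": 0,"ay": 0,"az": 0,"gripper": -1},{"dx": 0,"dy": -4,"dz": 2,"ax": 0,"ay": 0,"az": 2,"gripper": -1},{"dx": -0.5,"dy": -5,"dz": 0,"ax": 0,"ay": 0,"az": 2,"gripper": -1},{"dx": -0.5,"dy": -5,"dz": 0,"ax": 0,"ay": 0,"az": 2,"gripper": -1}])

```text
time: 15.3
tcp_pos: [0.5423, -0.0673, 0.1378]
tool_rot: [-0.009, -0.694, 0.72, 0.009]
ft_force: [0.6, 0.8, -0.2]
opening: 0.0854
```

Run:
```python
from h import *
y,z=yaw(); print(y,z,manip.observe()['tcp_pos'])
for n in('top','wrist'):
    for s in stones(n,n+'3.png'): 
        print(n,np.round(s,4), 'H',np.round(RH.T@(np.array(s[:2])-O)*1e3,1),round(s[4]+8.83,1))
```

```text
-92.08892211840777 [-2.56315335e-02  8.08875289e-04 -9.99671131e-01] [ 0.54230285 -0.0672896   0.13779072]
top [  0.4056   0.2979 126.6696  41.3301   4.7578] H [-176.1  267.6] 13.6
top [  0.4609   0.4144 126.5214  42.8082 -13.9111] H [-139.4  391.3] -5.1
top [  0.5059  -0.4434 122.2876  40.095   11.4714] H [  36.8 -449.5] 20.3
top [ 0.5537  0.309  55.4993 49.8493 89.7505] H [-31.5 301.3] 98.6
top [ 5.487000e-01  7.360000e-02  1.263805e+02  4.164770e+01 -8.632700e+00] H [-0.2 68. ] 0.2
wrist [ 5.453000e-01  7.830000e-02  1.311718e+02  4.530430e+01 -8.773200e+00] H [-4.3 72.1] 0.1
```

Call:
drive_tool(deltas=[{"dx": -0.5,"dy": -5.2,"dz": 0,"ax": 0,"ay": -0.5,"az": 2,"gripper": -1},{"dx": -0.5,"dy": -5.2,"dz": 0,"ax": 0,"ay": -0.5,"az": 2,"gripper": -1},{"dx": -0.5,"dy": -5.2,"dz": 0,"ax": 0,"ay": -0.5,"az": 2,"gripper": -1},{"dx": -0.5,"dy": -5.2,"dz": 0,"ax": 0,"ay": 0,"az": 2,"gripper": -1},{"dx": -0.5,"dy": -5.2,"dz": 0,"ax": 0,"ay": 0,"az": 2,"gripper": -1},{"dx": -0.5,"dy": -5.2,"dz": 0,"ax": 0,"ay": 0,"az": 2,"gripper": -1},{"dx": -0.5,"dy": -5.2,"dz": 0,"ax": 0,"ay": 0,"az": 1,"gripper": -1},{"dx": 0,"dy": 0,"dz": 0,"ax": 0,"ay": 0,"az": 0,"gripper": -1},{"dx": 0,"dy": 0,"dz": 0,"ax": 0,"ay": 0,"az": 0,"gripper": -1},{"dx": 0,"dy": 0,"dz": 0,"ax": 0,"ay": 0,"az": 0,"gripper": -1}])

```text
time: 16.65
tcp_pos: [0.5103, -0.4408, 0.1502]
tool_rot: [-0.002, 0.772, -0.635, 0.007]
ft_force: [-0.1, 0.0, 0.3]
opening: 0.0855
```

Run:
```python
from h import *
y,z=yaw(); print(y,z,manip.observe()['tcp_pos'])
for n in ('wrist',):
    for s in stones(n,n+'4.png'): 
        print(n,np.round(s,4))
```

```text
-78.88831927700075 [ 0.01410514 -0.00568559 -0.99988435] [ 0.51026753 -0.44083708  0.15018086]
wrist [  0.5056  -0.4451 124.1464  39.0884  11.7976]
```

Call:
drive_tool(deltas=[{"dx": -0.6,"dy": -0.5,"dz": -2,"ax": 0,"ay": 0.8,"az": 0.6,"gripper": -1},{"dx": 0,"dy": 0,"dz": -3,"ax": 0,"ay": 0,"az": 0,"gripper": -1},{"dx": 0,"dy": 0,"dz": -3,"ax": 0,"ay": 0,"az": 0,"gripper": -1},{"dx": 0,"dy": 0,"dz": -3,"ax": 0,"ay": 0,"az": 0,"gripper": -1},{"dx": 0,"dy": 0,"dz": -2,"ax": 0,"ay": 0,"az": 0,"gripper": -1},{"dx": 0,"dy": 0,"dz": -0.5,"ax": 0,"ay": 0,"az": 0,"gripper": -1},{"dx": 0,"dy": 0,"dz": 0,"ax": 0,"ay": 0,"az": 0,"gripper": -1},{"dx": 0,"dy": 0,"dz": 0,"ax": 0,"ay": 0,"az": 0,"gripper": -1},{"dx": 0,"dy": 0,"dz": 0,"ax": 0,"ay": 0,"az": 0,"gripper": -1},{"dx": 0,"dy": 0,"dz": 0,"ax": 0,"ay": 0,"az": 0,"gripper": -1}])

```text
time: 17.95
tcp_pos: [0.5039, -0.4427, 0.0089]
tool_rot: [0.003, 0.778, -0.628, 0.001]
ft_force: [1.1, 0.2, -1.5]
opening: 0.0854
```

Call:
drive_tool(deltas=[{"dx": 0.2,"dy": -0.2,"dz": -0.5,"ax": 0,"ay": 0,"az": -0.4,"gripper": -1},{"dx": 0,"dy": 0,"dz": -0.1,"ax": 0,"ay": 0,"az": 0,"gripper": -1},{"dx": 0,"dy": 0,"dz": 0,"ax": 0,"ay": 0,"az": 0,"gripper": 1},{"dx": 0,"dy": 0,"dz": 0,"ax": 0,"ay": 0,"az": 0,"gripper": 1},{"dx": 0,"dy": 0,"dz": 0,"ax": 0,"ay": 0,"az": 0,"gripper": 1},{"dx": 0,"dy": 0,"dz": 0,"ax": 0,"ay": 0,"az": 0,"gripper": 1},{"dx": 0,"dy": 0,"dz": 0,"ax": 0,"ay": 0,"az": 0,"gripper": 1},{"dx": 0,"dy": 0,"dz": 0,"ax": 0,"ay": 0,"az": 0,"gripper": 1},{"dx": 0,"dy": 0,"dz": 3,"ax": 0,"ay": 0,"az": 0,"gripper": 1},{"dx": 0,"dy": 0,"dz": 4,"ax": 0,"ay": 0,"az": 0,"gripper": 1}], grip_force=60)

```text
time: 19.2
tcp_pos: [0.5035, -0.4417, 0.0691]
tool_rot: [0.002, 0.775, -0.631, -0.004]
ft_force: [0.5, -0.1, -1.9]
opening: 0.039
```

Call:
drive_tool(deltas=[{"dx": 0.2,"dy": 2.5,"dz": 3,"ax": 0,"ay": 0,"az": -1.5,"gripper": 1},{"dx": 0.3,"dy": 5.6,"dz": 2,"ax": 0,"ay": 0,"az": -2.5,"gripper": 1},{"dx": 0.3,"dy": 5.6,"dz": 0,"ax": 0,"ay": 0,"az": -2.5,"gripper": 1},{"dx": 0.3,"dy": 5.6,"dz": 0,"ax": 0,"ay": 0,"az": -2.5,"gripper": 1},{"dx": 0.3,"dy": 5.6,"dz": 0,"ax": 0,"ay": 0,"az": -2.5,"gripper": 1},{"dx": 0.3,"dy": 5.6,"dz": 0,"ax": 0,"ay": 0,"az": -2.5,"gripper": 1},{"dx": 0.3,"dy": 5.6,"dz": 0,"ax": 0,"ay": 0,"az": -2.5,"gripper": 1},{"dx": 0.3,"dy": 5.6,"dz": 0,"ax": 0,"ay": 0,"az": -2.5,"gripper": 1},{"dx": 0.3,"dy": 3.5,"dz": 0,"ax": 0,"ay": 0,"az": -1.5,"gripper": 1},{"dx": 0,"dy": 0.5,"dz": 0,"ax": 0,"ay": 0,"az": 0,"gripper": 1}])

```text
time: 20.45
tcp_pos: [0.5274, 0.0272, 0.1232]
tool_rot: [-0.002, -0.645, 0.764, 0.001]
ft_force: [-0.5, -1.0, -1.5]
opening: 0.039
```

Call:
drive_tool(deltas=[{"dx": 0,"dy": 0,"dz": 0,"ax": 0,"ay": 0,"az": 0,"gripper": 1},{"dx": 0,"dy": 0,"dz": 0,"ax": 0,"ay": 0,"az": 0,"gripper": 1},{"dx": 0,"dy": 0,"dz": -1.5,"ax": 0,"ay": 0,"az": 0,"gripper": 1},{"dx": 0,"dy": 0,"dz": -2,"ax": 0,"ay": 0,"az": 0,"gripper": 1},{"dx": 0,"dy": 0,"dz": -1,"ax": 0,"ay": 0,"az": 0,"gripper": 1},{"dx": 0,"dy": 0,"dz": 0,"ax": 0,"ay": 0,"az": 0,"gripper": 1},{"dx": 0,"dy": 0,"dz": 0,"ax": 0,"ay": 0,"az": 0,"gripper": 1},{"dx": 0,"dy": 0,"dz": 0,"ax": 0,"ay": 0,"az": 0,"gripper": 1},{"dx": 0,"dy": 0,"dz": 0,"ax": 0,"ay": 0,"az": 0,"gripper": 1},{"dx": 0,"dy": 0,"dz": 0,"ax": 0,"ay": 0,"az": 0,"gripper": 1}])

```text
time: 21.7
tcp_pos: [0.5278, 0.0224, 0.0759]
tool_rot: [-0.003, -0.643, 0.766, 0.0]
ft_force: [-0.5, -0.5, -2.0]
opening: 0.0388
```

Call:
drive_tool(deltas=[{"dx": 0.2,"dy": -0.5,"dz": 0,"ax": 0,"ay": 0,"az": 1.2,"gripper": 1},{"dx": 0,"dy": 0,"dz": -2,"ax": 0,"ay": 0,"az": 0,"gripper": 1},{"dx": 0,"dy": 0,"dz": -2,"ax": 0,"ay": 0,"az": 0,"gripper": 1},{"dx": 0,"dy": 0,"dz": -1.2,"ax": 0,"ay": 0,"az": 0,"gripper": 1},{"dx": 0,"dy": 0,"dz": -0.5,"ax": 0,"ay": 0,"az": 0,"gripper": 1},{"dx": 0,"dy": 0,"dz": 0,"ax": 0,"ay": 0,"az": 0,"gripper": 1},{"dx": 0,"dy": 0,"dz": 0,"ax": 0,"ay": 0,"az": 0,"gripper": 1},{"dx": 0,"dy": 0,"dz": 0,"ax": 0,"ay": 0,"az": 0,"gripper": 1},{"dx": 0,"dy": 0,"dz": 0,"ax": 0,"ay": 0,"az": 0,"gripper": 1},{"dx": 0,"dy": 0,"dz": 0,"ax": 0,"ay": 0,"az": 0,"gripper": 1}])

```text
time: 22.95
tcp_pos: [0.5336, 0.0156, 0.0209]
tool_rot: [-0.0, -0.653, 0.757, -0.003]
ft_force: [-0.5, -0.5, -1.2]
opening: 0.0389
```

Call:
drive_tool(deltas=[{"dx": 0,"dy": 0,"dz": -0.5,"ax": 0,"ay": 0,"az": 0,"gripper": 1},{"dx": 0,"dy": 0,"dz": -0.3,"ax": 0,"ay": 0,"az": 0,"gripper": 1},{"dx": 0,"dy": 0,"dz": -0.1,"ax": 0,"ay": 0,"az": 0,"gripper": 1},{"dx": 0.3,"dy": -0.05,"dz": 0,"ax": 0,"ay": 0,"az": 0,"gripper": 1},{"dx": 0.2,"dy": -0.03,"dz": 0,"ax": 0,"ay": 0,"az": 0,"gripper": 1},{"dx": 0.2,"dy": -0.03,"dz": 0,"ax": 0,"ay": 0,"az": 0,"gripper": 1},{"dx": 0.2,"dy": -0.03,"dz": 0,"ax": 0,"ay": 0,"az": 0,"gripper": 1},{"dx": 0.2,"dy": -0.03,"dz": 0,"ax": 0,"ay": 0,"az": 0,"gripper": 1},{"dx": 0.2,"dy": -0.03,"dz": 0,"ax": 0,"ay": 0,"az": 0,"gripper": 1},{"dx": 0.2,"dy": -0.03,"dz": 0,"ax": 0,"ay": 0,"az": 0,"gripper": 1}])

```text
time: 24.2
tcp_pos: [0.5395, 0.0148, 0.0132]
tool_rot: [-0.01, -0.653, 0.757, 0.007]
ft_force: [-12.5, 0.6, 12.9]
opening: 0.0388
```

Call:
drive_tool(deltas=[{"dx": 0,"dy": 0,"dz": 0,"ax": 0,"ay": 0,"az": 0,"gripper": -0.15},{"dx": 0,"dy": 0,"dz": 0,"ax": 0,"ay": 0,"az": 0,"gripper": -0.15},{"dx": 0,"dy": 0,"dz": 0,"ax": 0,"ay": 0,"az": 0,"gripper": -0.15},{"dx": 0,"dy": 0,"dz": 0,"ax": 0,"ay": 0,"az": 0,"gripper": -0.15},{"dx": 0,"dy": 0,"dz": 2,"ax": 0,"ay": 0,"az": 0,"gripper": -0.15},{"dx": 0,"dy": 0,"dz": 3,"ax": 0,"ay": -0.5,"az": 0,"gripper": -0.15},{"dx": 0,"dy": 0,"dz": 4,"ax": 0,"ay": -0.5,"az": 0,"gripper": -1},{"dx": -1.5,"dy": 3.5,"dz": 2,"ax": 0,"ay": 0,"az": 2,"gripper": -1},{"dx": -2,"dy": 4,"dz": 0,"ax": 0,"ay": 0,"az": 2,"gripper": -1},{"dx": -2,"dy": 4,"dz": 0,"ax": 0,"ay": 0,"az": 2,"gripper": -1}])

```text
time: 25.45
tcp_pos: [0.4864, 0.13, 0.1273]
tool_rot: [-0.0, -0.691, 0.723, -0.002]
ft_force: [0.1, 1.6, -0.0]
opening: 0.0857
```

Call:
drive_tool(deltas=[{"dx": -2,"dy": 4,"dz": 0,"ax": 0,"ay": 0,"az": 2,"gripper": -1},{"dx": -2,"dy": 4,"dz": 0,"ax": 0,"ay": 0,"az": 2,"gripper": -1},{"dx": -2,"dy": 4,"dz": 0,"ax": 0,"ay": 0,"az": 2,"gripper": -1},{"dx": -1.5,"dy": 3.5,"dz": 0,"ax": 0,"ay": 0,"az": 1,"gripper": -1},{"dx": 0,"dy": 0.5,"dz": 0,"ax": 0,"ay": 0,"az": 0,"gripper": -1},{"dx": 0,"dy": 0,"dz": 0,"ax": 0,"ay": 0,"az": 0,"gripper": -1},{"dx": 0,"dy": 0,"dz": 0,"ax": 0,"ay": 0,"az": 0,"gripper": -1},{"dx": 0,"dy": 0,"dz": 0,"ax": 0,"ay": 0,"az": 0,"gripper": -1},{"dx": 0,"dy": 0,"dz": 0,"ax": 0,"ay": 0,"az": 0,"gripper": -1},{"dx": 0,"dy": 0,"dz": 0,"ax": 0,"ay": 0,"az": 0,"gripper": -1}])

```text
time: 26.7
tcp_pos: [0.4098, 0.294, 0.1281]
tool_rot: [-0.001, 0.735, -0.678, 0.003]
ft_force: [-0.1, -0.4, 0.3]
opening: 0.0855
```

Run:
```python
from h import *
y,z=yaw(); print(y,z,manip.observe()['tcp_pos'])
for n in('top','wrist'):
    for s in stones(n,n+'5.png'): 
        print(n,np.round(s,4), 'H',np.round(RH.T@(np.array(s[:2])-O)*1e3,1),round(s[4]+8.83,1))
```

```text
-85.37217110747928 [ 0.00576114 -0.00218874 -0.99998101] [0.40979683 0.29402339 0.1280665 ]
top [  0.3625   0.2939  41.2912  39.3495 -83.2481] H [-218.   257.1] -74.4
top [ 0.441   0.3023 54.2625 41.1299  1.3841] H [-141.8  277.4] 10.2
top [  0.4877   0.4078  71.243   42.3122 -13.7372] H [-111.8  388.8] -4.9
top [ 0.5534  0.3082 53.9155 52.6317 27.3881] H [-31.6 300.5] 36.2
top [ 5.401000e-01  1.510000e-02  1.247597e+02  4.018830e+01 -8.176500e+00] H [0.2 8.8] 0.7
top [ 5.493000e-01  7.400000e-02  1.252744e+02  4.076840e+01 -8.632700e+00] H [ 0.3 68.4] 0.2
wrist [  0.4048   0.2991 124.2087  39.6618   4.7661] H [-177.   268.7] 13.6
wrist [ 0.505   0.0967 39.1942 14.0727 14.4364] H [-47.  84.] 23.3
wrist [  0.4602   0.4148 124.6982  41.9789 -13.8849] H [-140.1  391.5] -5.1
```

Call:
drive_tool(deltas=[{"dx": -0.5,"dy": 0.5,"dz": -2,"ax": 0,"ay": 0,"az": 0.3,"gripper": -1},{"dx": 0,"dy": 0,"dz": -3,"ax": 0,"ay": 0,"az": 0,"gripper": -1},{"dx": 0,"dy": 0,"dz": -3,"ax": 0,"ay": 0,"az": 0,"gripper": -1},{"dx": 0,"dy": 0,"dz": -2.5,"ax": 0,"ay": 0,"az": 0,"gripper": -1},{"dx": 0,"dy": 0,"dz": -1,"ax": 0,"ay": 0,"az": 0,"gripper": -1},{"dx": 0,"dy": 0,"dz": 0,"ax": 0,"ay": 0,"az": 0,"gripper": -1},{"dx": 0,"dy": 0,"dz": 0,"ax": 0,"ay": 0,"az": 0,"gripper": -1},{"dx": 0,"dy": 0,"dz": 0,"ax": 0,"ay": 0,"az": 0,"gripper": -1},{"dx": 0,"dy": 0,"dz": 0,"ax": 0,"ay": 0,"az": 0,"gripper": -1},{"dx": 0,"dy": 0,"dz": 0,"ax": 0,"ay": 0,"az": 0,"gripper": -1}])

```text
time: 28.05
tcp_pos: [0.4083, 0.301, 0.0147]
tool_rot: [-0.006, 0.737, -0.676, 0.005]
ft_force: [-0.0, -0.1, -0.3]
opening: 0.0854
```

Call:
drive_tool(deltas=[{"dx": -0.3,"dy": -0.2,"dz": -0.8,"ax": 0,"ay": 0,"az": 0,"gripper": -1},{"dx": 0,"dy": 0,"dz": -0.3,"ax": 0,"ay": 0,"az": 0,"gripper": -1},{"dx": 0,"dy": 0,"dz": -0.1,"ax": 0,"ay": 0,"az": 0,"gripper": 1},{"dx": 0,"dy": 0,"dz": 0,"ax": 0,"ay": 0,"az": 0,"gripper": 1},{"dx": 0,"dy": 0,"dz": 0,"ax": 0,"ay": 0,"az": 0,"gripper": 1},{"dx": 0,"dy": 0,"dz": 0,"ax": 0,"ay": 0,"az": 0,"gripper": 1},{"dx": 0,"dy": 0,"dz": 0,"ax": 0,"ay": 0,"az": 0,"gripper": 1},{"dx": 0,"dy": 0,"dz": 0,"ax": 0,"ay": 0,"az": 0,"gripper": 1},{"dx": 0,"dy": 0,"dz": 3,"ax": 0,"ay": 0,"az": 0,"gripper": 1},{"dx": 0,"dy": 0,"dz": 4,"ax": 0,"ay": 0,"az": 0,"gripper": 1}])

```text
time: 29.3
tcp_pos: [0.4009, 0.297, 0.0691]
tool_rot: [-0.001, 0.737, -0.676, 0.003]
ft_force: [0.5, 0.7, -3.2]
opening: 0.0386
```

Call:
drive_tool(deltas=[{"dx": 0.5,"dy": -1.5,"dz": 3,"ax": 0,"ay": 0,"az": -1,"gripper": 1},{"dx": 1.5,"dy": -4.5,"dz": 1,"ax": 0,"ay": 0,"az": -2,"gripper": 1},{"dx": 1.5,"dy": -4.5,"dz": 0,"ax": 0,"ay": 0,"az": -2,"gripper": 1},{"dx": 1.7,"dy": -4.6,"dz": 0,"ax": 0,"ay": 0,"az": -2,"gripper": 1},{"dx": 1.7,"dy": -4.6,"dz": 0,"ax": 0,"ay": 0,"az": -2,"gripper": 1},{"dx": 1.7,"dy": -4.6,"dz": 0,"ax": 0,"ay": 0,"az": -2,"gripper": 1},{"dx": 1.7,"dy": -4.6,"dz": 0,"ax": 0,"ay": 0,"az": -2,"gripper": 1},{"dx": 1.5,"dy": -4,"dz": 0,"ax": 0,"ay": 0,"az": -1,"gripper": 1},{"dx": 0.3,"dy": -1,"dz": 0,"ax": 0,"ay": 0,"az": 0,"gripper": 1},{"dx": 0,"dy": 0,"dz": 0,"ax": 0,"ay": 0,"az": 0,"gripper": 1}])

```text
time: 30.55
tcp_pos: [0.5215, -0.0514, 0.1097]
tool_rot: [0.001, -0.647, 0.763, -0.002]
ft_force: [1.0, 0.6, -2.8]
opening: 0.0385
```

Call:
drive_tool(deltas=[{"dx": 0,"dy": 0,"dz": 0,"ax": 0,"ay": 0,"az": 0,"gripper": 1},{"dx": 0,"dy": 0,"dz": 0,"ax": 0,"ay": 0,"az": 0,"gripper": 1},{"dx": 0,"dy": 0,"dz": -1.5,"ax": 0,"ay": 0,"az": 0,"gripper": 1},{"dx": 0,"dy": 0,"dz": -2,"ax": 0,"ay": 0,"az": 0,"gripper": 1},{"dx": 0,"dy": 0,"dz": 0,"ax": 0,"ay": 0,"az": 0,"gripper": 1},{"dx": 0,"dy": 0,"dz": 0,"ax": 0,"ay": 0,"az": 0,"gripper": 1},{"dx": 0,"dy": 0,"dz": 0,"ax": 0,"ay": 0,"az": 0,"gripper": 1},{"dx": 0,"dy": 0,"dz": 0,"ax": 0,"ay": 0,"az": 0,"gripper": 1},{"dx": 0,"dy": 0,"dz": 0,"ax": 0,"ay": 0,"az": 0,"gripper": 1},{"dx": 0,"dy": 0,"dz": 0,"ax": 0,"ay": 0,"az": 0,"gripper": 1}])

```text
time: 31.8
tcp_pos: [0.5205, -0.0469, 0.0731]
tool_rot: [0.001, -0.649, 0.761, -0.001]
ft_force: [0.5, 0.5, -2.7]
opening: 0.0388
```

Call:
drive_tool(deltas=[{"dx": 0,"dy": 0.5,"dz": 0,"ax": 0,"ay": 0,"az": 0.4,"gripper": 1},{"dx": 0,"dy": 0,"dz": -2,"ax": 0,"ay": 0,"az": 0,"gripper": 1},{"dx": 0,"dy": 0,"dz": -2,"ax": 0,"ay": 0,"az": 0,"gripper": 1},{"dx": 0,"dy": 0,"dz": -1,"ax": 0,"ay": 0,"az": 0,"gripper": 1},{"dx": 0,"dy": 0,"dz": -0.4,"ax": 0,"ay": 0,"az": 0,"gripper": 1},{"dx": 0,"dy": 0,"dz": 0,"ax": 0,"ay": 0,"az": 0,"gripper": 1},{"dx": 0,"dy": 0,"dz": 0,"ax": 0,"ay": 0,"az": 0,"gripper": 1},{"dx": 0,"dy": 0,"dz": 0,"ax": 0,"ay": 0,"az": 0,"gripper": 1},{"dx": 0,"dy": 0,"dz": 0,"ax": 0,"ay": 0,"az": 0,"gripper": 1},{"dx": 0,"dy": 0,"dz": 0,"ax": 0,"ay": 0,"az": 0,"gripper": 1}])

```text
time: 33.05
tcp_pos: [0.5232, -0.0414, 0.0208]
tool_rot: [0.003, -0.652, 0.758, -0.004]
ft_force: [-0.1, -1.1, -2.6]
opening: 0.0387
```

Call:
drive_tool(deltas=[{"dx": 0,"dy": 0,"dz": -0.5,"ax": 0,"ay": 0,"az": 0,"gripper": 1},{"dx": 0,"dy": 0,"dz": -0.3,"ax": 0,"ay": 0,"az": 0,"gripper": 1},{"dx": 0.2,"dy": -0.03,"dz": -0.1,"ax": 0,"ay": 0,"az": 0,"gripper": 1},{"dx": 0.3,"dy": -0.05,"dz": 0,"ax": 0,"ay": 0,"az": 0,"gripper": 1},{"dx": 0.2,"dy": -0.03,"dz": 0,"ax": 0,"ay": 0,"az": 0,"gripper": 1},{"dx": 0.2,"dy": -0.03,"dz": 0,"ax": 0,"ay": 0,"az": 0,"gripper": 1},{"dx": 0.2,"dy": -0.03,"dz": 0,"ax": 0,"ay": 0,"az": 0,"gripper": 1},{"dx": 0.2,"dy": -0.03,"dz": 0,"ax": 0,"ay": 0,"az": 0,"gripper": 1},{"dx": 0.2,"dy": -0.03,"dz": 0,"ax": 0,"ay": 0,"az": 0,"gripper": 1},{"dx": 0.2,"dy": -0.03,"dz": 0,"ax": 0,"ay": 0,"az": 0,"gripper": 1}])

```text
time: 34.3
tcp_pos: [0.5298, -0.0424, 0.0122]
tool_rot: [-0.007, -0.653, 0.757, 0.008]
ft_force: [-11.7, 0.9, 7.8]
opening: 0.0388
```

Call:
drive_tool(deltas=[{"dx": 0,"dy": 0,"dz": 0,"ax": 0,"ay": 0,"az": 0,"gripper": -0.15},{"dx": 0,"dy": 0,"dz": 0,"ax": 0,"ay": 0,"az": 0,"gripper": -0.15},{"dx": 0,"dy": 0,"dz": 0,"ax": 0,"ay": 0,"az": 0,"gripper": -0.15},{"dx": 0,"dy": 0,"dz": 0,"ax": 0,"ay": 0,"az": 0,"gripper": -0.15},{"dx": 0,"dy": 0,"dz": 2,"ax": 0,"ay": 0,"az": 0,"gripper": -0.15},{"dx": 0,"dy": 0,"dz": 3,"ax": 0,"ay": -0.5,"az": 0,"gripper": -0.15},{"dx": 0,"dy": 0,"dz": 4,"ax": 0,"ay": -0.5,"az": 0,"gripper": -1},{"dx": -0.8,"dy": 3.5,"dz": 2,"ax": 0,"ay": 0,"az": -0.5,"gripper": -1},{"dx": -0.8,"dy": 5,"dz": 0,"ax": 0,"ay": 0,"az": -0.5,"gripper": -1},{"dx": -0.8,"dy": 5,"dz": 0,"ax": 0,"ay": 0,"az": -0.5,"gripper": -1}])

```text
time: 35.55
tcp_pos: [0.5085, 0.0927, 0.127]
tool_rot: [0.003, -0.64, 0.768, -0.001]
ft_force: [0.4, 0.3, 0.4]
opening: 0.0853
```

Call:
drive_tool(deltas=[{"dx": -0.8,"dy": 5,"dz": 0,"ax": 0,"ay": 0,"az": -0.5,"gripper": -1},{"dx": -0.8,"dy": 5,"dz": 0,"ax": 0,"ay": 0,"az": -0.5,"gripper": -1},{"dx": -0.8,"dy": 5,"dz": 0,"ax": 0,"ay": 0,"az": -1,"gripper": -1},{"dx": -0.8,"dy": 5,"dz": 0,"ax": 0,"ay": 0,"az": -1,"gripper": -1},{"dx": -0.8,"dy": 5,"dz": 0,"ax": 0,"ay": 0,"az": -1,"gripper": -1},{"dx": -0.5,"dy": 4.5,"dz": 0,"ax": 0,"ay": 0,"az": 0,"gripper": -1},{"dx": 0,"dy": 2,"dz": 0,"ax": 0,"ay": 0,"az": 0,"gripper": -1},{"dx": 0,"dy": 0,"dz": 0,"ax": 0,"ay": 0,"az": 0,"gripper": -1},{"dx": 0,"dy": 0,"dz": 0,"ax": 0,"ay": 0,"az": 0,"gripper": -1},{"dx": 0,"dy": 0,"dz": 0,"ax": 0,"ay": 0,"az": 0,"gripper": -1}])

```text
time: 36.8
tcp_pos: [0.4608, 0.4199, 0.1278]
tool_rot: [0.005, -0.613, 0.79, -0.002]
ft_force: [0.8, -0.2, -0.1]
opening: 0.0856
```

Run:
```python
from h import *
y,z=yaw(); print(y,z,manip.observe()['tcp_pos'])
for n in('top','wrist'):
    for s in stones(n,n+'6.png'): 
        print(n,np.round(s,4), 'H',np.round(RH.T@(np.array(s[:2])-O)*1e3,1),round(s[4]+8.83,1))
```

```text
-104.35299457488716 [ 0.01083012  0.00301868 -0.9999368 ] [0.46083049 0.4199083  0.12781428]
top [  0.4605   0.4142 125.9519  42.5212 -13.5344] H [-139.7  391. ] -4.7
top [ 0.5534  0.3082 53.8372 52.6089 27.6149] H [-31.6 300.5] 36.4
top [ 5.313000e-01 -4.290000e-02  1.250668e+02  4.039490e+01 -8.241400e+00] H [  0.5 -49.8] 0.6
top [ 5.400000e-01  1.480000e-02  1.247441e+02  4.060710e+01 -8.376600e+00] H [0.2 8.5] 0.5
top [ 5.493000e-01  7.400000e-02  1.252744e+02  4.081030e+01 -8.632700e+00] H [ 0.3 68.4] 0.2
wrist [  0.4608   0.4161 124.3493  39.8987 -13.8313] H [-139.7  392.9] -5.0
```

Three stones are in and flush. Now the last one.

Call:
drive_tool(deltas=[{"dx": 0,"dy": -0.4,"dz": -2,"ax": 0,"ay": 0.5,"az": 0.5,"gripper": -1},{"dx": 0,"dy": 0,"dz": -3,"ax": 0,"ay": 0,"az": 0,"gripper": -1},{"dx": 0,"dy": 0,"dz": -3,"ax": 0,"ay": 0,"az": 0,"gripper": -1},{"dx": 0,"dy": 0,"dz": -2.5,"ax": 0,"ay": 0,"az": 0,"gripper": -1},{"dx": 0,"dy": 0,"dz": -1,"ax": 0,"ay": 0,"az": 0,"gripper": -1},{"dx": 0,"dy": 0,"dz": 0,"ax": 0,"ay": 0,"az": 0,"gripper": -1},{"dx": 0,"dy": 0,"dz": 0,"ax": 0,"ay": 0,"az": 0,"gripper": -1},{"dx": 0,"dy": 0,"dz": 0,"ax": 0,"ay": 0,"az": 0,"gripper": -1},{"dx": 0,"dy": 0,"dz": 0,"ax": 0,"ay": 0,"az": 0,"gripper": -1},{"dx": 0,"dy": 0,"dz": 0,"ax": 0,"ay": 0,"az": 0,"gripper": -1}])

```text
time: 38.15
tcp_pos: [0.4617, 0.4122, 0.0073]
tool_rot: [0.002, -0.616, 0.788, 0.001]
ft_force: [0.1, 0.4, -0.9]
opening: 0.0854
```

Call:
drive_tool(deltas=[{"dx": 0,"dy": 0.3,"dz": -0.4,"ax": 0,"ay": 0,"az": 0,"gripper": -1},{"dx": 0,"dy": 0,"dz": 0,"ax": 0,"ay": 0,"az": 0,"gripper": -1},{"dx": 0,"dy": 0,"dz": 0,"ax": 0,"ay": 0,"az": 0,"gripper": 1},{"dx": 0,"dy": 0,"dz": 0,"ax": 0,"ay": 0,"az": 0,"gripper": 1},{"dx": 0,"dy": 0,"dz": 0,"ax": 0,"ay": 0,"az": 0,"gripper": 1},{"dx": 0,"dy": 0,"dz": 0,"ax": 0,"ay": 0,"az": 0,"gripper": 1},{"dx": 0,"dy": 0,"dz": 0,"ax": 0,"ay": 0,"az": 0,"gripper": 1},{"dx": 0,"dy": 0,"dz": 0,"ax": 0,"ay": 0,"az": 0,"gripper": 1},{"dx": 0,"dy": 0,"dz": 3,"ax": 0,"ay": 0,"az": 0,"gripper": 1},{"dx": 0,"dy": 0,"dz": 4,"ax": 0,"ay": 0,"az": 0,"gripper": 1}])

```text
time: 39.4
tcp_pos: [0.4581, 0.4132, 0.0697]
tool_rot: [-0.003, -0.616, 0.788, 0.001]
ft_force: [0.2, -0.2, -2.3]
opening: 0.0388
```

Call:
drive_tool(deltas=[{"dx": 0.3,"dy": -2.5,"dz": 3,"ax": 0,"ay": 0,"az": 0.4,"gripper": 1},{"dx": 0.5,"dy": -5,"dz": 1.5,"ax": 0,"ay": 0,"az": 0.6,"gripper": 1},{"dx": 0.5,"dy": -5.5,"dz": 0,"ax": 0,"ay": 0,"az": 0.6,"gripper": 1},{"dx": 0.5,"dy": -5.5,"dz": 0,"ax": 0,"ay": 0,"az": 0.6,"gripper": 1},{"dx": 0.5,"dy": -5.5,"dz": 0,"ax": 0,"ay": 0,"az": 0.6,"gripper": 1},{"dx": 0.6,"dy": -5.5,"dz": 0,"ax": 0,"ay": 0,"az": 0.6,"gripper": 1},{"dx": 0.6,"dy": -5.5,"dz": 0,"ax": 0,"ay": 0,"az": 0.6,"gripper": 1},{"dx": 0.6,"dy": -5.5,"dz": 0,"ax": 0,"ay": 0,"az": 0.6,"gripper": 1},{"dx": 0.6,"dy": -5.5,"dz": 0,"ax": 0,"ay": 0,"az": 0.6,"gripper": 1},{"dx": 0.6,"dy": -5,"dz": 0,"ax": 0,"ay": 0,"az": 0,"gripper": 1}])

```text
time: 40.65
tcp_pos: [0.5092, -0.1084, 0.1174]
tool_rot: [-0.001, -0.655, 0.756, 0.001]
ft_force: [1.1, -0.2, -1.2]
opening: 0.0386
```

Call:
drive_tool(deltas=[{"dx": 0,"dy": 0,"dz": 0,"ax": 0,"ay": 0,"az": 0,"gripper": 1},{"dx": 0,"dy": 0,"dz": 0,"ax": 0,"ay": 0,"az": 0,"gripper": 1},{"dx": 0,"dy": 0,"dz": -1,"ax": 0,"ay": 0,"az": 0,"gripper": 1},{"dx": 0,"dy": 0,"dz": -1,"ax": 0,"ay": 0,"az": 0,"gripper": 1},{"dx": 0,"dy": 0,"dz": 0,"ax": 0,"ay": 0,"az": 0,"gripper": 1},{"dx": 0,"dy": 0,"dz": 0,"ax": 0,"ay": 0,"az": 0,"gripper": 1},{"dx": 0,"dy": 0,"dz": 0,"ax": 0,"ay": 0,"az": 0,"gripper": 1},{"dx": 0,"dy": 0,"dz": 0,"ax": 0,"ay": 0,"az": 0,"gripper": 1},{"dx": 0,"dy": 0,"dz": 0,"ax": 0,"ay": 0,"az": 0,"gripper": 1},{"dx": 0,"dy": 0,"dz": 0,"ax": 0,"ay": 0,"az": 0,"gripper": 1}])

```text
time: 41.9
tcp_pos: [0.5081, -0.1073, 0.0949]
tool_rot: [-0.001, -0.655, 0.756, 0.002]
ft_force: [0.1, 0.1, -1.6]
opening: 0.0386
```

Call:
drive_tool(deltas=[{"dx": 0.1,"dy": 0.6,"dz": -1,"ax": 0,"ay": 0,"az": -0.6,"gripper": 1},{"dx": 0,"dy": 0,"dz": -2,"ax": 0,"ay": 0,"az": 0,"gripper": 1},{"dx": 0,"dy": 0,"dz": -2,"ax": 0,"ay": 0,"az": 0,"gripper": 1},{"dx": 0,"dy": 0,"dz": -1,"ax": 0,"ay": 0,"az": 0,"gripper": 1},{"dx": 0,"dy": 0,"dz": 0,"ax": 0,"ay": 0,"az": 0,"gripper": 1},{"dx": 0,"dy": 0,"dz": 0,"ax": 0,"ay": 0,"az": 0,"gripper": 1},{"dx": 0,"dy": 0,"dz": 0,"ax": 0,"ay": 0,"az": 0,"gripper": 1},{"dx": 0,"dy": 0,"dz": 0,"ax": 0,"ay": 0,"az": 0,"gripper": 1},{"dx": 0,"dy": 0,"dz": 0,"ax": 0,"ay": 0,"az": 0,"gripper": 1},{"dx": 0,"dy": 0,"dz": 0,"ax": 0,"ay": 0,"az": 0,"gripper": 1}])

```text
time: 43.15
tcp_pos: [0.5106, -0.1004, 0.0338]
tool_rot: [-0.0, -0.65, 0.76, 0.001]
ft_force: [-0.6, -0.1, -2.6]
opening: 0.0388
```

Run:
```python
from h import *
s=manip.observe(); print(yaw(),s['tcp_pos'],RH.T@(s['tcp_pos'][:2]-O))
im=snap('top','t7.png')
b=cv2.imread('pics/t7.png')[175:290,215:365]; cv2.imwrite('pics/t7c.png',cv2.resize(b,None,fx=5,fy=5,interpolation=cv2.INTER_CUBIC))
```

```text
(np.float64(-98.92205201662078), array([-0.0015445 ,  0.00126615, -0.99999801])) [ 0.51057035 -0.10037211  0.03380144] [-0.01120877 -0.10979395]
```

View pics/t7c.png

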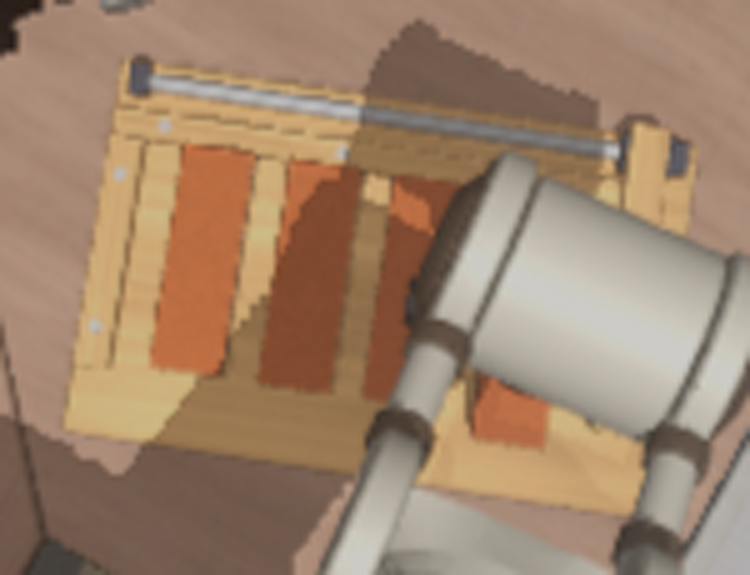

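Call:
drive_tool(deltas=[{"dx": 0,"dy": 0,"dz": -1.5,"ax": 0,"ay": 0,"az": 0,"gripper": 1},{"dx": 0,"dy": 0,"dz": -0.4,"ax": 0,"ay": 0,"az": 0,"gripper": 1},{"dx": 0,"dy": 0,"dz": 0,"ax": 0,"ay": 0,"az": 0,"gripper": 1},{"dx": 0,"dy": 0,"dz": -0.1,"ax": 0,"ay": 0,"az": 0,"gripper": 1},{"dx": 0,"dy": 0,"dz": 0,"ax": 0,"ay": 0,"az": 0,"gripper": 1},{"dx": 0.3,"dy": -0.05,"dz": 0,"ax": 0,"ay": 0,"az": 0,"gripper": 1},{"dx": 0.3,"dy": -0.05,"dz": 0,"ax": 0,"ay": 0,"az": 0,"gripper": 1},{"dx": 0.2,"dy": -0.03,"dz": 0,"ax": 0,"ay": 0,"az": 0,"gripper": 1},{"dx": 0.2,"dy": -0.03,"dz": 0,"ax": 0,"ay": 0,"az": 0,"gripper": 1},{"dx": 0.2,"dy": -0.03,"dz": 0,"ax": 0,"ay": 0,"az": 0,"gripper": 1}])

```text
time: 44.45
tcp_pos: [0.5211, -0.1005, 0.0143]
tool_rot: [-0.003, -0.65, 0.76, 0.005]
ft_force: [-3.3, 2.8, 4.7]
opening: 0.0387
```

Call:
drive_tool(deltas=[{"dx": 0.2,"dy": -0.03,"dz": 0,"ax": 0,"ay": 0,"az": 0,"gripper": 1},{"dx": 0.2,"dy": -0.03,"dz": 0,"ax": 0,"ay": 0,"az": 0,"gripper": 1},{"dx": 0.2,"dy": -0.03,"dz": 0,"ax": 0,"ay": 0,"az": 0,"gripper": 1},{"dx": 0.2,"dy": -0.03,"dz": 0,"ax": 0,"ay": 0,"az": 0,"gripper": 1},{"dx": 0.2,"dy": -0.03,"dz": 0,"ax": 0,"ay": 0,"az": 0,"gripper": 1},{"dx": 0,"dy": 0,"dz": 0,"ax": 0,"ay": 0,"az": 0,"gripper": -0.08},{"dx": 0,"dy": 0,"dz": 0,"ax": 0,"ay": 0,"az": 0,"gripper": -0.08},{"dx": 0,"dy": 0,"dz": 0,"ax": 0,"ay": 0,"az": 0,"gripper": -0.08},{"dx": 0,"dy": 0,"dz": 0,"ax": 0,"ay": 0,"az": 0,"gripper": -0.08},{"dx": 0,"dy": 0,"dz": 0,"ax": 0,"ay": 0,"az": 0,"gripper": -0.08}])

```text
time: 45.7
tcp_pos: [0.5231, -0.0995, 0.0138]
tool_rot: [-0.009, -0.65, 0.76, 0.015]
ft_force: [-0.9, 2.6, 3.3]
opening: 0.0463
```

Call:
drive_tool(deltas=[{"dx": 0,"dy": 0,"dz": 2,"ax": 0,"ay": 0,"az": 0,"gripper": -0.08},{"dx": 0,"dy": 0,"dz": 3,"ax": 0,"ay": -0.7,"az": 0,"gripper": -0.08},{"dx": 0,"dy": 0,"dz": 4,"ax": 0,"ay": -0.7,"az": 0,"gripper": -0.08},{"dx": 0,"dy": 0,"dz": 2,"ax": 0,"ay": 0,"az": 0,"gripper": -1},{"dx": -3,"dy": 3,"dz": 2,"ax": 0,"ay": 0,"az": 0,"gripper": -1},{"dx": -5,"dy": 5,"dz": 2,"ax": 0,"ay": 0,"az": 0,"gripper": -1},{"dx": -5,"dy": 5,"dz": 2,"ax": 0,"ay": 0,"az": 0,"gripper": -1},{"dx": -3,"dy": 5,"dz": 0,"ax": 0,"ay": 0,"az": 0,"gripper": -1},{"dx": 0,"dy": 0,"dz": 0,"ax": 0,"ay": 0,"az": 0,"gripper": -1},{"dx": 0,"dy": 0,"dz": 0,"ax": 0,"ay": 0,"az": 0,"gripper": -1}])

```text
time: 46.95
tcp_pos: [0.3748, 0.0653, 0.1827]
tool_rot: [0.001, -0.649, 0.76, 0.0]
ft_force: [-0.2, -0.8, 0.2]
opening: 0.0854
```

Run:
```python
from h import *
s=manip.observe(); print(yaw(),s['tcp_pos'])
for s in stones('top','t8.png',z=.032): 
        print(np.round(s,4), 'H',np.round(RH.T@(np.array(s[:2])-O)*1e3,1),round(s[4]+8.83,1))
b=cv2.imread('pics/t8.png')[175:290,215:365]; cv2.imwrite('pics/t8c.png',cv2.resize(b,None,fx=5,fy=5,interpolation=cv2.INTER_CUBIC))
```

```text
(np.float64(-99.003992820186), array([ 0.00172521,  0.00162459, -0.99999719])) [0.37476656 0.06530979 0.18271298]
[ 0.553   0.3049 52.4938 49.3929 89.7505] H [-31.5 297.1] 98.6
[ 5.221000e-01 -9.960000e-02  1.246368e+02  4.055660e+01 -8.951400e+00] H [   0.  -107.3] -0.1
[ 5.301000e-01 -4.460000e-02  1.241947e+02  4.058580e+01 -5.740200e+00] H [ -0.4 -51.7] 3.1
[ 5.395000e-01  1.460000e-02  1.235944e+02  4.023530e+01 -8.376500e+00] H [-0.2  8.3] 0.5
[ 5.482000e-01  7.310000e-02  1.252357e+02  4.156030e+01 -8.913300e+00] H [-0.7 67.3] -0.1
```

View pics/t8c.png

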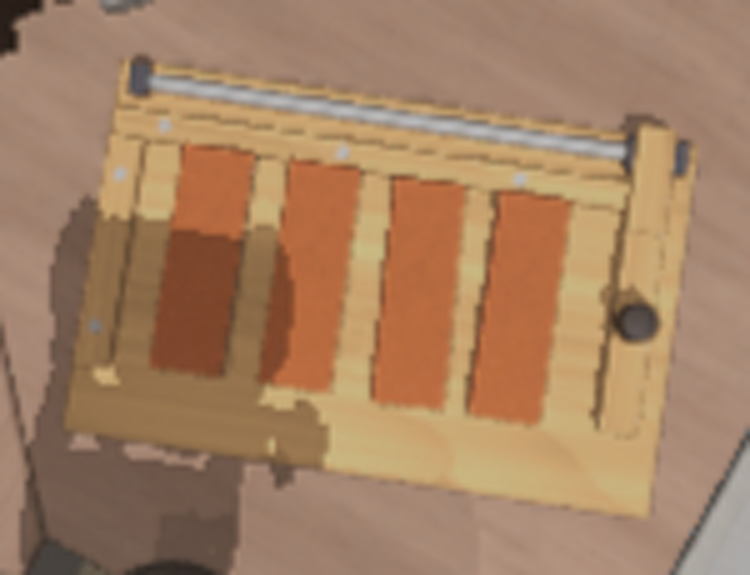

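Call:
drive_tool(deltas=[{"dx": 2,"dy": -3,"dz": 0,"ax": 0,"ay": 0,"az": 0,"gripper": -1},{"dx": 2.8,"dy": -4.5,"dz": 0,"ax": 0,"ay": 0,"az": 0,"gripper": -1},{"dx": 2.8,"dy": -4.5,"dz": -1,"ax": 0,"ay": 0,"az": 0,"gripper": -1},{"dx": 2.8,"dy": -4.5,"dz": -1,"ax": 0,"ay": 0,"az": 0,"gripper": -1},{"dx": 2.5,"dy": -4,"dz": -1,"ax": 0,"ay": 0,"az": 0,"gripper": -1},{"dx": 1,"dy": -1.9,"dz": -1,"ax": 0,"ay": 0,"az": 0,"gripper": -1},{"dx": 0,"dy": 0,"dz": -1,"ax": 0,"ay": 0,"az": 0,"gripper": -1},{"dx": 0,"dy": 0,"dz": 0,"ax": 0,"ay": 0,"az": 0,"gripper": -1},{"dx": 0,"dy": 0,"dz": 0,"ax": 0,"ay": 0,"az": 0,"gripper": -1},{"dx": 0,"dy": 0,"dz": 0,"ax": 0,"ay": 0,"az": 0,"gripper": -1}])

```text
time: 48.25
tcp_pos: [0.5188, -0.1766, 0.1279]
tool_rot: [0.001, -0.645, 0.765, 0.0]
ft_force: [0.7, -0.4, -0.3]
opening: 0.0853
```

Run:
```python
from h import *
s=manip.observe(); print(yaw(),s['tcp_pos'])
print(p2w('top',[(342,239)],.063))
```

```text
(np.float64(-99.7314388002769), array([ 3.51062204e-04,  1.32417886e-03, -9.99999062e-01])) [ 0.51879592 -0.17656427  0.12785292]
[[ 0.51181977 -0.16023868  0.063     ]]
```

Call:
drive_tool(deltas=[{"dx": -0.6,"dy": 1.7,"dz": 0,"ax": 0,"ay": 0,"az": 0.9,"gripper": -1},{"dx": 0,"dy": 0,"dz": -2,"ax": 0,"ay": 0,"az": 0,"gripper": -1},{"dx": 0,"dy": 0,"dz": -3,"ax": 0,"ay": 0,"az": 0,"gripper": -1},{"dx": 0,"dy": 0,"dz": -2,"ax": 0,"ay": 0,"az": 0,"gripper": -1},{"dx": 0,"dy": 0,"dz": -0.6,"ax": 0,"ay": 0,"az": 0,"gripper": -1},{"dx": 0,"dy": 0,"dz": 0,"ax": 0,"ay": 0,"az": 0,"gripper": -1},{"dx": 0,"dy": 0,"dz": 0,"ax": 0,"ay": 0,"az": 0,"gripper": -1},{"dx": 0,"dy": 0,"dz": 0,"ax": 0,"ay": 0,"az": 0,"gripper": -1},{"dx": 0,"dy": 0,"dz": 0,"ax": 0,"ay": 0,"az": 0,"gripper": -1},{"dx": 0,"dy": 0,"dz": 0,"ax": 0,"ay": 0,"az": 0,"gripper": -1}])

```text
time: 49.5
tcp_pos: [0.5141, -0.1531, 0.0563]
tool_rot: [0.003, -0.654, 0.757, -0.004]
ft_force: [0.3, 0.4, 0.3]
opening: 0.0853
```

Call:
drive_tool(deltas=[{"dx": -0.1,"dy": -0.6,"dz": -1,"ax": 0,"ay": 0,"az": 0,"gripper": -1},{"dx": 0,"dy": 0,"dz": -0.7,"ax": 0,"ay": 0,"az": 0,"gripper": -1},{"dx": 0,"dy": 0,"dz": 0,"ax": 0,"ay": 0,"az": 0,"gripper": -1},{"dx": 0,"dy": 0,"dz": 0,"ax": 0,"ay": 0,"az": 0,"gripper": 1},{"dx": 0,"dy": 0,"dz": 0,"ax": 0,"ay": 0,"az": 0,"gripper": 1},{"dx": 0,"dy": 0,"dz": 0,"ax": 0,"ay": 0,"az": 0,"gripper": 1},{"dx": 0,"dy": 0,"dz": 0,"ax": 0,"ay": 0,"az": 0,"gripper": 1},{"dx": 0,"dy": 0,"dz": 0,"ax": 0,"ay": 0,"az": 0,"gripper": 1},{"dx": 0,"dy": 0,"dz": 0,"ax": 0,"ay": 0,"az": 0,"gripper": 1},{"dx": 0,"dy": 0,"dz": 0,"ax": 0,"ay": 0,"az": 0,"gripper": 1}], grip_force=40)

```text
time: 50.75
tcp_pos: [0.5128, -0.1598, 0.038]
tool_rot: [0.002, -0.654, 0.757, -0.004]
ft_force: [-0.7, -0.2, 0.1]
opening: 0.0202
```

Call:
drive_tool(deltas=[{"dx": 0.12,"dy": 0.8,"dz": 0,"ax": 0,"ay": 0,"az": 0,"gripper": 1},{"dx": 0.12,"dy": 0.8,"dz": 0,"ax": 0,"ay": 0,"az": 0,"gripper": 1},{"dx": 0.12,"dy": 0.8,"dz": 0,"ax": 0,"ay": 0,"az": 0,"gripper": 1},{"dx": 0.12,"dy": 0.8,"dz": 0,"ax": 0,"ay": 0,"az": 0,"gripper": 1},{"dx": 0.1,"dy": 0.6,"dz": 0,"ax": 0,"ay": 0,"az": 0,"gripper": 1},{"dx": 0.1,"dy": 0.6,"dz": 0,"ax": 0,"ay": 0,"az": 0,"gripper": 1},{"dx": 0.1,"dy": 0.6,"dz": 0,"ax": 0,"ay": 0,"az": 0,"gripper": 1},{"dx": 0.1,"dy": 0.6,"dz": 0,"ax": 0,"ay": 0,"az": 0,"gripper": 1},{"dx": 0,"dy": 0,"dz": 0,"ax": 0,"ay": 0,"az": 0,"gripper": 1},{"dx": 0,"dy": 0,"dz": 0,"ax": 0,"ay": 0,"az": 0,"gripper": 1}])

```text
time: 52.0
tcp_pos: [0.5217, -0.1021, 0.0381]
tool_rot: [0.001, -0.654, 0.756, -0.005]
ft_force: [-1.0, -4.9, -0.6]
opening: 0.0207
```

Run:
```python
from h import *
s=manip.observe(); print(yaw(),s['tcp_pos'],RH.T@(s['tcp_pos'][:2]-O))
for s in stones('top','t9.png',z=.032): 
        print(np.round(s,4), 'H',np.round(RH.T@(np.array(s[:2])-O)*1e3,1),round(s[4]+8.83,1))
a=cv2.resize(cv2.imread('pics/t9.png')[175:290,215:365],None,fx=4,fy=4,interpolation=cv2.INTER_CUBIC)
snap('side','s9.png'); b=cv2.imread('pics/s9.png')
X=w2p('side',[[.53,0,.02]])[0].astype(int); print(X)
cv2.imwrite('pics/t9c.png',a)
```

```text
(np.float64(-98.27217451000982), array([ 0.00749493, -0.00682667, -0.99994861])) [ 0.52171489 -0.1020609   0.03807302] [ 6.29286948e-05 -1.09752005e-01]
[ 0.553   0.3049 52.4938 49.3929 89.7505] H [-31.5 297.1] 98.6
[ 5.322000e-01 -3.130000e-02  1.254814e+02  3.891110e+01 -8.411200e+00] H [ -0.5 -38.3] 0.4
[ 5.389000e-01  1.430000e-02  1.254964e+02  4.101020e+01 -8.353600e+00] H [-0.8  7.9] 0.5
[ 5.4860e-01  7.3300e-02  1.2444e+02  4.0707e+01 -8.3802e+00] H [-0.3 67.6] 0.4
[293 225]
```

View pics/t9c.png

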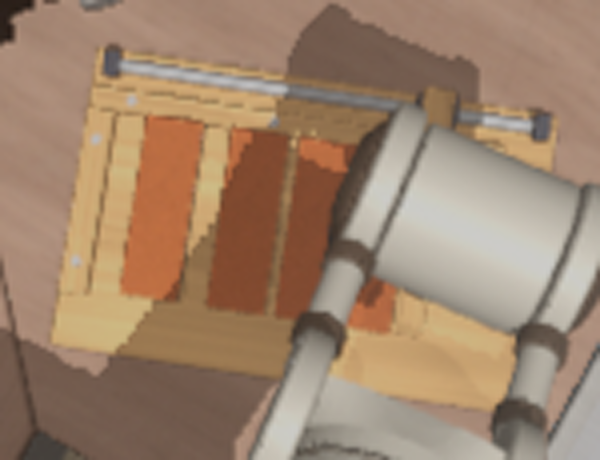

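Call:
drive_tool(deltas=[{"dx": 0.08,"dy": 0.5,"dz": 0,"ax": 0,"ay": 0,"az": 0,"gripper": 1},{"dx": 0.08,"dy": 0.5,"dz": 0,"ax": 0,"ay": 0,"az": 0,"gripper": 1},{"dx": 0.08,"dy": 0.5,"dz": 0,"ax": 0,"ay": 0,"az": 0,"gripper": 1},{"dx": 0.08,"dy": 0.5,"dz": 0,"ax": 0,"ay": 0,"az": 0,"gripper": 1},{"dx": 0.08,"dy": 0.5,"dz": 0,"ax": 0,"ay": 0,"az": 0,"gripper": 1},{"dx": 0.08,"dy": 0.5,"dz": 0,"ax": 0,"ay": 0,"az": 0,"gripper": 1},{"dx": 0.08,"dy": 0.5,"dz": 0,"ax": 0,"ay": 0,"az": 0,"gripper": 1},{"dx": 0.08,"dy": 0.5,"dz": 0,"ax": 0,"ay": 0,"az": 0,"gripper": 1},{"dx": 0,"dy": 0,"dz": 0,"ax": 0,"ay": 0,"az": 0,"gripper": 1},{"dx": 0,"dy": 0,"dz": 0,"ax": 0,"ay": 0,"az": 0,"gripper": 1}])

```text
time: 53.35
tcp_pos: [0.5269, -0.0685, 0.0381]
tool_rot: [-0.004, -0.653, 0.757, -0.008]
ft_force: [-1.7, -3.3, -1.2]
opening: 0.0209
```

Run:
```python
from h import *
s=manip.observe(); print(yaw(),s['tcp_pos'],RH.T@(s['tcp_pos'][:2]-O))
for s in stones('top','t10.png',z=.032): 
        print(np.round(s,4), 'H',np.round(RH.T@(np.array(s[:2])-O)*1e3,1),round(s[4]+8.83,1))
a=cv2.resize(cv2.imread('pics/t10.png')[175:290,215:365],None,fx=4,fy=4,interpolation=cv2.INTER_CUBIC)
cv2.imwrite('pics/t10c.png',a)
```

```text
(np.float64(-98.41384445974435), array([ 0.00441506, -0.01634474, -0.99985667])) [ 0.52690264 -0.06850677  0.0380683 ] [ 3.85251797e-05 -7.57992136e-02]
[ 0.553   0.3049 52.4938 49.3929 89.7505] H [-31.5 297.1] 98.6
[ 5.451000e-01  5.200000e-02  1.260244e+02  9.646900e+01 -9.183000e+00] H [-0.4 46.1] -0.4
```

View pics/t10c.png

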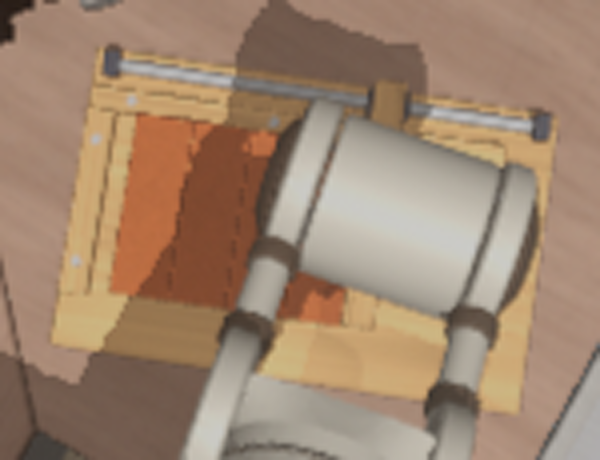

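Call:
drive_tool(deltas=[{"dx": 0.06,"dy": 0.4,"dz": 0,"ax": 0,"ay": 0,"az": 0,"gripper": 1},{"dx": 0.06,"dy": 0.4,"dz": 0,"ax": 0,"ay": 0,"az": 0,"gripper": 1},{"dx": 0.06,"dy": 0.4,"dz": 0,"ax": 0,"ay": 0,"az": 0,"gripper": 1},{"dx": 0.06,"dy": 0.4,"dz": 0,"ax": 0,"ay": 0,"az": 0,"gripper": 1},{"dx": 0.05,"dy": 0.3,"dz": 0,"ax": 0,"ay": 0,"az": 0,"gripper": 1},{"dx": 0.05,"dy": 0.3,"dz": 0,"ax": 0,"ay": 0,"az": 0,"gripper": 1},{"dx": 0.05,"dy": 0.3,"dz": 0,"ax": 0,"ay": 0,"az": 0,"gripper": 1},{"dx": 0.05,"dy": 0.3,"dz": 0,"ax": 0,"ay": 0,"az": 0,"gripper": 1},{"dx": 0.05,"dy": 0.3,"dz": 0,"ax": 0,"ay": 0,"az": 0,"gripper": 1},{"dx": 0.05,"dy": 0.3,"dz": 0,"ax": 0,"ay": 0,"az": 0,"gripper": 1}])

```text
time: 54.65
tcp_pos: [0.5292, -0.0533, 0.0379]
tool_rot: [-0.017, -0.654, 0.756, -0.017]
ft_force: [-3.1, -17.1, -3.8]
opening: 0.0205
```

Call:
drive_tool(deltas=[{"dx": 0.06,"dy": 0.4,"dz": 0,"ax": 0,"ay": 0,"az": 0,"gripper": 1},{"dx": 0.06,"dy": 0.4,"dz": 0,"ax": 0,"ay": 0,"az": 0,"gripper": 1},{"dx": 0.06,"dy": 0.4,"dz": 0,"ax": 0,"ay": 0,"az": 0,"gripper": 1},{"dx": 0.06,"dy": 0.4,"dz": 0,"ax": 0,"ay": 0,"az": 0,"gripper": 1},{"dx": 0,"dy": 0,"dz": 0,"ax": 0,"ay": 0,"az": 0,"gripper": 1},{"dx": 0,"dy": 0,"dz": 0,"ax": 0,"ay": 0,"az": 0,"gripper": -1},{"dx": 0,"dy": 0,"dz": 0,"ax": 0,"ay": 0,"az": 0,"gripper": -1},{"dx": 0,"dy": 0,"dz": 0,"ax": 0,"ay": 0,"az": 0,"gripper": -1},{"dx": 0,"dy": 0,"dz": 0,"ax": 0,"ay": 0,"az": 0,"gripper": -1},{"dx": 0,"dy": 0,"dz": 0,"ax": 0,"ay": 0,"az": 0,"gripper": -1}])

```text
time: 55.9
tcp_pos: [0.5289, -0.0523, 0.0378]
tool_rot: [-0.028, -0.654, 0.756, -0.023]
ft_force: [0.5, -0.2, 0.1]
opening: 0.0854
```

Call:
drive_tool(deltas=[{"dx": 0,"dy": 0,"dz": 2,"ax": 0,"ay": 0,"az": 0,"gripper": -1},{"dx": 0,"dy": 0,"dz": 3,"ax": 0,"ay": 0,"az": 0,"gripper": -1},{"dx": 0,"dy": 0,"dz": 4,"ax": 0,"ay": 0,"az": 0,"gripper": -1},{"dx": 0,"dy": 0,"dz": 4,"ax": 0,"ay": 0,"az": 0,"gripper": -1},{"dx": -3,"dy": -4,"dz": 2,"ax": 0,"ay": 0,"az": 0,"gripper": -1},{"dx": -4,"dy": -5,"dz": 0,"ax": 0,"ay": 0,"az": 0,"gripper": -1},{"dx": -4,"dy": -5,"dz": 0,"ax": 0,"ay": 0,"az": 0,"gripper": -1},{"dx": -2,"dy": -5,"dz": 0,"ax": 0,"ay": 0,"az": 0,"gripper": -1},{"dx": 0,"dy": 0,"dz": 0,"ax": 0,"ay": 0,"az": 0,"gripper": -1},{"dx": 0,"dy": 0,"dz": 0,"ax": 0,"ay": 0,"az": 0,"gripper": -1}])

```text
time: 57.15
tcp_pos: [0.3953, -0.2448, 0.1935]
tool_rot: [-0.028, -0.654, 0.755, -0.025]
ft_force: [-0.1, -0.7, 0.9]
opening: 0.0853
```

Run:
```python
from h import *
s=manip.observe(); print(yaw(),s['tcp_pos'],RH.T@(s['tcp_pos'][:2]-O))
for s in stones('top','t11.png',z=.032): 
        print(np.round(s,4), 'H',np.round(RH.T@(np.array(s[:2])-O)*1e3,1),round(s[4]+8.83,1))
a=cv2.resize(cv2.imread('pics/t11.png')[175:290,215:365],None,fx=5,fy=5,interpolation=cv2.INTER_CUBIC)
cv2.imwrite('pics/t11c.png',a)
```

```text
(np.float64(-98.1701895404277), array([-0.00913022, -0.07496763, -0.99714417])) [ 0.39532379 -0.24477992  0.19354156] [-0.10292238 -0.27018099]
[ 0.553   0.3049 52.4938 49.3929 89.7505] H [-31.5 297.1] 98.6
[5.426000e-01 3.640000e-02 1.603248e+02 1.255259e+02 8.096180e+01] H [-0.5 30.3] 89.8
```

View pics/t11c.png

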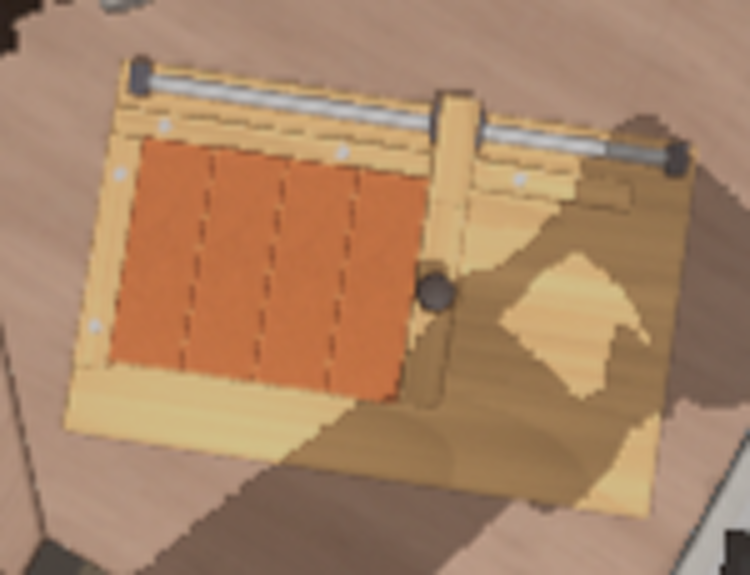

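The picture shows the four stones as one gapless block from fence to clamp. The block measures 160 x 125.5 mm, square and flush, and the gripper is clear of everything.

```bash
python3 -c "
from cell import hand_in; print(hand_in())"
```

```text
the job is handed in; nothing more can be done
None
```

All four whetstones are in the holder, flush against the end stop and clamped, and I handed the job in at about 57 s. The hand-in gives no verdict.

**What I did:** I opened the clamp by its knob. I placed each stone with gaps between them and pressed each against the end stop with about 4–13 N. I then slid the clamp up by its knob, pushed the row to the fence with at least 17 N and let go.

**Last checks, after letting go:**
- **Row:** the top camera shows one gapless block of 160.3 x 125.5 mm, square within 0.2°.
- **Position:** the block's centre is at holder x -0.5 mm and y 30.3 mm; the ideal is 0 and 30.
- **Clamp:** the knob puts the clamp face at y ≈ -49 mm when pressed; the ideal is -50. After letting go, the picture shows it tight against the last stone.

**What went wrong:** placing the fourth stone turned the third by about 3°, because the gap between them was too small for the finger. The clamp's slide squared it to 0.4° before the firm press.

I did not touch the soap pump, the egg timer or the dish brush. I did not re-measure their positions at the end, apart from the timer, which the camera showed unmoved.

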